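# Put the wheel-nut keys away in the reception rack

### The job

Load every wheel-nut key that stands on the service counter into the key tray while the tray is still on the counter, one upright in each pocket, fully seated, any key in any pocket. Then carry the loaded tray level by its handle to the steel rack and slide it, pockets up, onto the one free rail pair until it is fully home at the rear stop, keys still in their pockets. Leave the file boxes in the rack and everything else on the counter where they are.

Things in the scene. Friction and masses are not known exactly. Their poses are not given: they have to be found in the camera images.
- rack: Fixed dark steel rack, 200 mm high, 190 wide, open in front and on top. Origin on the counter; +x = direction a tray is slid in (roughly to the robot's left), z up. Three ledge pairs, tops 40, 112, 184 mm up (ledges 3 thick), from x = -55 mm to a rear stop at +76; 163 wide between side guides, 125 free between ledges. A tray fully home has tray_c at x = y = 0, on ledge height, axes parallel.
- file0_c (a point): Centre of a closed grey file box (118 deep x 148 wide x 26 mm high, 0.8 kg) that stands on the bottom rail pair, absent in some starts: the pair without a box is the free one. It does not stick out of the front of the rack.
- file1_c (a point): Centre of a closed grey file box (118 deep x 148 wide x 26 mm high, 0.8 kg) that stands on the middle rail pair, absent in some starts: the pair without a box is the free one. It does not stick out of the front of the rack.
- file2_c (a point): Centre of a closed grey file box (118 deep x 148 wide x 26 mm high, 0.8 kg) that stands on the top rail pair, absent in some starts: the pair without a box is the free one. It does not stick out of the front of the rack.
- tray_c (a point): Key tray: aluminium sheet 150 x 150 x 4 mm, on it a black block of six square pockets (137 long, 99 wide, top 16 mm above the underside), and a black handle; 0.19 kg empty. This point: centre of the sheet's underside; +x points away from the handle (goes in first), z up. Rear edge at x = +75 mm. It rests on the rails by its 25 mm side margins, with 6 mm play each way.
- tray_grip (a point): Place to grip the tray's handle, a bar 22 mm wide across the tray, running from x = -69 to -149 mm in the tray's axes, 4 to 34 mm above its underside. This point is on its middle line at x = -127, 22 mm above the underside; axes as the tray's. With the tray home it is 72 mm in front of the rack's front.
- pocket0 (a point): Centre of the floor of a square pocket of the tray, 33 x 33 mm, 12 mm deep, floor 4 mm above the tray's underside; axes as the tray's. Pockets are 46 mm apart along the tray and 54 mm across.
- pocket1 (a point): Centre of the floor of a square pocket of the tray, 33 x 33 mm, 12 mm deep, floor 4 mm above the tray's underside; axes as the tray's. Pockets are 46 mm apart along the tray and 54 mm across.
- pocket2 (a point): Centre of the floor of a square pocket of the tray, 33 x 33 mm, 12 mm deep, floor 4 mm above the tray's underside; axes as the tray's. Pockets are 46 mm apart along the tray and 54 mm across.
- pocket3 (a point): Centre of the floor of a square pocket of the tray, 33 x 33 mm, 12 mm deep, floor 4 mm above the tray's underside; axes as the tray's. Pockets are 46 mm apart along the tray and 54 mm across.
- pocket4 (a point): Centre of the floor of a square pocket of the tray, 33 x 33 mm, 12 mm deep, floor 4 mm above the tray's underside; axes as the tray's. Pockets are 46 mm apart along the tray and 54 mm across.
- pocket5 (a point): Centre of the floor of a square pocket of the tray, 33 x 33 mm, 12 mm deep, floor 4 mm above the tray's underside; axes as the tray's. Pockets are 46 mm apart along the tray and 54 mm across.
- key0_c (a point): Centre (22 mm above its foot) of a wheel-nut key, absent in some starts: upright steel cylinder 28 mm across and 34 mm high with a 1.5 mm bevelled foot, with a darker hexagonal end 19 mm wide and 10 mm high on top (44 mm in all), about 35 g, solid and heavy at the foot, hollow above. Its +z points up to the hexagon; it stands free on the counter.
- key1_c (a point): Centre (22 mm above its foot) of a wheel-nut key, absent in some starts: upright steel cylinder 28 mm across and 34 mm high with a 1.5 mm bevelled foot, with a darker hexagonal end 19 mm wide and 10 mm high on top (44 mm in all), about 35 g, solid and heavy at the foot, hollow above. Its +z points up to the hexagon; it stands free on the counter.
- key2_c (a point): Centre (22 mm above its foot) of a wheel-nut key, absent in some starts: upright steel cylinder 28 mm across and 34 mm high with a 1.5 mm bevelled foot, with a darker hexagonal end 19 mm wide and 10 mm high on top (44 mm in all), about 35 g, solid and heavy at the foot, hollow above. Its +z points up to the hexagon; it stands free on the counter.
- key3_c (a point): Centre (22 mm above its foot) of a wheel-nut key, absent in some starts: upright steel cylinder 28 mm across and 34 mm high with a 1.5 mm bevelled foot, with a darker hexagonal end 19 mm wide and 10 mm high on top (44 mm in all), about 35 g, solid and heavy at the foot, hollow above. Its +z points up to the hexagon; it stands free on the counter.
- key4_c (a point): Centre (22 mm above its foot) of a wheel-nut key, absent in some starts: upright steel cylinder 28 mm across and 34 mm high with a 1.5 mm bevelled foot, with a darker hexagonal end 19 mm wide and 10 mm high on top (44 mm in all), about 35 g, solid and heavy at the foot, hollow above. Its +z points up to the hexagon; it stands free on the counter.
- key5_c (a point): Centre (22 mm above its foot) of a wheel-nut key, absent in some starts: upright steel cylinder 28 mm across and 34 mm high with a 1.5 mm bevelled foot, with a darker hexagonal end 19 mm wide and 10 mm high on top (44 mm in all), about 35 g, solid and heavy at the foot, hollow above. Its +z points up to the hexagon; it stands free on the counter.
- sanitiser: Bottle of hand sanitiser, 68 mm across, 170 mm high, origin at the centre of its underside. A bystander: leave it where it is.
- punch: Black hole punch, 120 x 55 x 65 mm, origin at the centre of its underside. A bystander: leave it where it is.
- cardbox: Clear box of cards, 100 x 66 x 32 mm, origin at the centre of its underside. A bystander: leave it where it is.
- stamp: Hand stamp with a round wooden grip, 45 x 30 x 59 mm, origin at the centre of its underside. A bystander: leave it where it is.
- marker: Marker pen, 125 mm long, origin at the centre of its underside. A bystander: leave it where it is.
Not all that is in view belongs to the job. What is shaped like the part that bears key5_c but yellow is not meant.

How it is judged (in metres and radians):
On the way, in this order (a step that is already met when the one before it is completed fails the run):
1. every key is seated upright in a pocket of the tray, the tray still flat on the counter (z of key0_c in the frame of tray_c between 0.021 and 0.03 m and x of key0_c in the frame of tray_c between -0.055 and 0.055 m and y of key0_c in the frame of tray_c between -0.036 and 0.036 m and angle between each of key0_c, key1_c, key2_c, key3_c, key4_c, key5_c's own z axis and vertical below 0.2 rad and z of key1_c in the frame of tray_c between 0.021 and 0.03 m and x of key1_c in the frame of tray_c between -0.055 and 0.055 m and y of key1_c in the frame of tray_c between -0.036 and 0.036 m and z of key2_c in the frame of tray_c between 0.021 and 0.03 m and x of key2_c in the frame of tray_c between -0.055 and 0.055 m and y of key2_c in the frame of tray_c between -0.036 and 0.036 m and z of key3_c in the frame of tray_c between 0.021 and 0.03 m and x of key3_c in the frame of tray_c between -0.055 and 0.055 m and y of key3_c in the frame of tray_c between -0.036 and 0.036 m and z of key4_c in the frame of tray_c between 0.021 and 0.03 m and x of key4_c in the frame of tray_c between -0.055 and 0.055 m and y of key4_c in the frame of tray_c between -0.036 and 0.036 m and z of key5_c in the frame of tray_c between 0.021 and 0.03 m and x of key5_c in the frame of tray_c between -0.055 and 0.055 m and y of key5_c in the frame of tray_c between -0.036 and 0.036 m and height (world z) of tray_c below 0.008 m and angle between tray_c's own z axis and vertical below 0.05 rad), for 0.2 s.
2. the loaded tray is fully home on the free rail pair (x of tray_c in the frame of rack between -0.007 and 0.006 m and y of tray_c in the frame of rack between -0.008 and 0.008 m and angle between the x axis of tray_c and the x axis of rack, either way round below 0.08 rad and angle between tray_c's own z axis and vertical below 0.06 rad and (z of tray_c in the frame of rack between 0.035 and 0.045 m or z of tray_c in the frame of rack between 0.107 and 0.117 m or z of tray_c in the frame of rack between 0.179 and 0.189 m)), for 0.2 s.
At the end, for the whole second after the job is handed in: Every key present is upright (within 0.2 rad) on the floor of a pocket, and the tray lies level (within 0.06 rad) on the free rail pair: height within 5 mm of that pair, square to the rack within 0.08 rad, centred sideways within 8 mm, and no more than 7 mm short of being fully home (all of step 2 and z of key0_c in the frame of tray_c between 0.021 and 0.03 m and x of key0_c in the frame of tray_c between -0.055 and 0.055 m and y of key0_c in the frame of tray_c between -0.036 and 0.036 m and angle between each of key0_c, key1_c, key2_c, key3_c, key4_c, key5_c's own z axis and vertical below 0.2 rad and z of key1_c in the frame of tray_c between 0.021 and 0.03 m and x of key1_c in the frame of tray_c between -0.055 and 0.055 m and y of key1_c in the frame of tray_c between -0.036 and 0.036 m and z of key2_c in the frame of tray_c between 0.021 and 0.03 m and x of key2_c in the frame of tray_c between -0.055 and 0.055 m and y of key2_c in the frame of tray_c between -0.036 and 0.036 m and z of key3_c in the frame of tray_c between 0.021 and 0.03 m and x of key3_c in the frame of tray_c between -0.055 and 0.055 m and y of key3_c in the frame of tray_c between -0.036 and 0.036 m and z of key4_c in the frame of tray_c between 0.021 and 0.03 m and x of key4_c in the frame of tray_c between -0.055 and 0.055 m and y of key4_c in the frame of tray_c between -0.036 and 0.036 m and z of key5_c in the frame of tray_c between 0.021 and 0.03 m and x of key5_c in the frame of tray_c between -0.055 and 0.055 m and y of key5_c in the frame of tray_c between -0.036 and 0.036 m); the robot touches nothing.
It fails at once if the tray is tipped by more than 0.5 rad (angle between tray_c's own z axis and vertical above 0.5 rad).
It fails at once if a file box in the rack is shifted by more than 20 mm (distance of any of file0_c, file1_c, file2_c from where it was at the start of the episode above 0.02 m).
It fails at once if a bystander is moved by more than 30 mm (distance of any of sanitiser, punch, cardbox, stamp, marker from where it was at the start of the episode above 0.03 m).
Of file0, file1, file2 only 2 to 2 are there at a start; the rules pass over those that are not, and their reading is None.
Of key0, key1, key2, key3, key4, key5 only 4 to 6 are there at a start; the rules pass over those that are not, and their reading is None.
At some moment in a run one of key0, key1, key2, key3, key4, key5 may be knocked a few centimetres aside while the robot is not near it.
It also fails if it takes over 210 s, if anything falls off the work surface, if the arm or the gripper's body presses on something with over 40 N, if the wrist force passes 120 N, or if a joint passes its speed limit or range.

### The arm

A 6-joint arm with a two-finger parallel gripper is mounted at the origin on the work surface. World frame = base frame: x ahead of the robot, y to its left, z up, the work surface at z = 0. Lengths are in mm, angles in rad, forces in N, time in s.
With the tool pointing down it reaches from about 275 to 750 mm from the base axis. Payload 10.2 kg.
Tool frame: the origin (TCP) lies at the very end of the fingers, on their centre line; the grasp point (between the pads) lies 19 mm behind it; z points along the fingers, y is the line along which they close (so a half turn about z gives the same grasp; the last joint's range is limited). The gripper opens to 85 mm and grips with 20 to 120 N. Pads are 22 mm wide; open, the fingers measure 114 mm over their backs; the gripper's body (76 mm by 85 mm) begins 54 mm behind the grasp point. The pads swing forward as they close: fully open they stand 13 mm farther back than shut.
Start: joints at [-1.515, 0.313, 1.498, -0, 1.331, -0.223], TCP at [144.468, -504.738, 231.294] pointing down, gripper open.
Joint ranges: [-2.94, 2.94], [-0.97, 2.17], [0.19, 2.56], [-1.23, 4.37], [0.02, 3.11], [-2.88, 2.88]. Speed limits (rad/s): [2.39, 2.39, 3.01, 3.14, 3.14, 3.14].

### API

Orientations are given as a unit quaternion [w, x, y, z].
In Python, from rig import ctrl gives the robot as it stands.
- The arm moves only by the tool step_arm, never from a script. Its argument "increments" is a list of rows, each a list of 3 entries, a list of its own where there are three numbers: the shift along the tool's x, y, z in cm, then the turn, a rotation vector about the tool's x, y, z in degrees, then the opening in per cent of the stroke, from 0 (shut) to 100 (fully open). A call has 1 to 8 rows; each row is the pose to reach, as a shift and turn from the pose commanded when the call began, along the tool's axes at that moment; what a row does not reach only later rows make up. A row lasts 1/8 s, in which the tool goes at most 62.5 mm and 10.7 degrees, less where a joint would pass 70% of its speed; a pose out of reach is approached as far as the arm can. A call with a gripper value outside its range is refused whole. The fingers move at their own pace and stop on an object; "squeeze" is the grip in N (left out, the last holds). Time passes only in rows, so rows that repeat a pose let the fingers close. It gives the time, the measured TCP pose, the force, the opening and the grip force at its end, in the units of the state.
- ctrl.sense(): the state, without advancing time (a new reading comes with each control period).
- ctrl.capture(name): name is "scene" or "side" or "wrist"; returns a dict with "img" (480x640x3 uint8, red, green, blue), "fx", "fy", "cx", "cy" (pixels), "k1" (the pictures are not rectified: a ray, as slopes to the right and down, at radius r is drawn at 1 + k1 r^2 times it, then the intrinsics apply), "extrinsics" (4x4, takes a point from camera to world coordinates). Camera axes: x right, y down, z forward; pixel columns grow to the right and rows downward; lengths in mm; the calibration is good to about 2 mm. A picture is of the moment at which its call begins. There is no depth.
- ctrl.finish_job(): hands the job in; it is judged then, once.
The state is a dict: "time_s": time; "joints": joint angles; "dq": joint speeds; "tau": joint torques, N m; "eef_pos": TCP position; "ee_rot": TCP orientation; "force": force on the tool from outside, world axes, zero at the start; "wrist_torque": the same for the moment, N m; "grip_width": opening from 0.0 (shut) to 1.0 (fully open); "grip_force": force on a finger pad.
Only numpy, scipy, OpenCV 4.12 (cv2) and the standard library are available. Lean on these libraries where they do the work, as an engineer would, in place of code of your own. Each camera call takes 0.05 s, during which the arm holds its last target. There are 200 camera calls.

## Working session

There is one attempt and no reset: what is moved stays moved. The work goes in short steps, Python scripts to look and compute and a tool call to move; the robot and the scene stay as the last step left them, time stands still between calls to the robot, and variables do not carry over. Pictures are saved under pics/ and viewed, at most 14 in all, crops included, and the job is handed in when it is done.

Besides the shell and the picture viewer there is one more tool, called after "Call:" as name(argument=value, ...) on one line, values as JSON. step_arm: Moves the arm, as the interface text tells. Its arguments: {"type":"object","properties":{"increments":{"type":"array"},"squeeze":{"type":"number"}},"required":["increments"]}

```bash
ls; mkdir -p pics; python3 - <<'E'
from rig import ctrl
import cv2,numpy as np
for n in("scene","side"):
    c=ctrl.capture(n);cv2.imwrite(f"pics/{n}0.png",c["img"][:,:,::-1])
    print(n,c["fx"],c["cx"],c["cy"],c["k1"],np.round(c["extrinsics"],3).tolist())
print(ctrl.sense())
E
```

```text
pics
scene 515.7652777252196 324.7818290607333 230.7104188756506 0.002431571855318508 [[-0.889, 0.256, -0.38, 989.862], [0.458, 0.516, -0.724, 730.747], [0.011, -0.817, -0.576, 791.147], [0.0, 0.0, 0.0, 1.0]]
side 538.2490905268918 320.7354548424466 243.7195401427817 -0.09819736154107399 [[0.975, -0.113, 0.19, 334.97], [-0.22, -0.566, 0.795, -1112.77], [0.017, -0.817, -0.577, 897.494], [0.0, 0.0, 0.0, 1.0]]
{'time_s': 0.1, 'joints': array([-1.51539187e+00,  3.13357616e-01,  1.49830272e+00, -5.22223396e-07,
        1.33103504e+00, -2.23407023e-01]), 'dq': array([-9.98113719e-04, -6.52703577e-04, -1.23949987e-03, -1.68046050e-03,
        2.10155309e-05, -9.63585550e-04]), 'tau': array([ 4.07146144e-03, -4.12892032e+01, -2.60141248e+01, -4.74800777e-05,
        2.98957559e-03, -2.43986813e-05]), 'eef_pos': array([ 144.45921942, -504.50784263,  230.8329344 ]), 'ee_rot': array([-5.49440260e-04,  9.90298587e-01,  1.38954686e-01,  4.60080447e-05]), 'force': array([0.19871305, 0.43134111, 0.55341322]), 'wrist_torque': array([-0.01030809,  0.04652519, -0.04519857]), 'grip_force': 0.0, 'grip_width': 0.9989522307897045}
```

View pics/scene0.png

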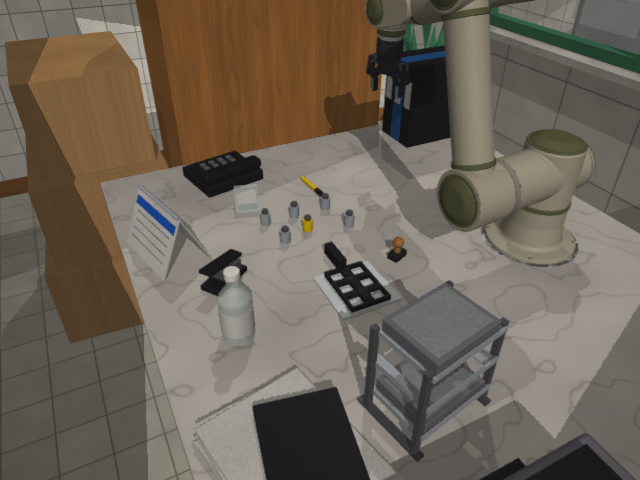

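View pics/side0.png

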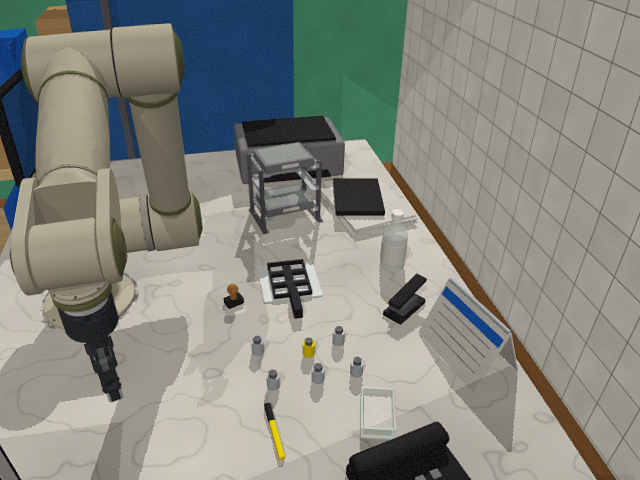

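Five grey keys: scene (265,217), (294,209), (325,202), (285,234), (349,217); side (257,345), (273,380), (318,373), (338,335), (357,367). The decoy is the yellow one, at scene (307,223) and side (309,347). The tray handle is at scene (335,255) and the rack at (440,360). Next is one close crop to check the keys and find the free pair.

```bash
cat > h.py <<'E'
import cv2,numpy as np
from rig import ctrl
from scipy.spatial.transform import Rotation as R
def ray(c,p):
    K=np.array([[c["fx"],0,c["cx"]],[0,c["fy"],c["cy"]],[0,0,1.]])
    u=cv2.undistortPoints(np.array(p,float).reshape(-1,1,2),K,np.array([c["k1"],0,0,0.])).reshape(-1,2)
    d=np.c_[u,np.ones(len(u))]@c["extrinsics"][:3,:3].T
    return c["extrinsics"][:3,3],d
def plane(c,p,z):
    o,d=ray(c,p); return o+d*((z-o[2])/d[:,2])[:,None]
def tri(c1,p1,c2,p2):
    o1,d1=ray(c1,p1);o2,d2=ray(c2,p2);out=[]
    for a,b in zip(d1,d2):
        t=np.linalg.lstsq(np.c_[a,-b],o2-o1,rcond=None)[0]
        x,y=o1+a*t[0],o2+b*t[1]; out.append(np.r_[(x+y)/2,np.linalg.norm(x-y)])
    return np.array(out)
def proj(c,P):
    E=np.linalg.inv(c["extrinsics"]);q=np.atleast_2d(P)@E[:3,:3].T+E[:3,3]
    s=q[:,:2]/q[:,2:];s=s*(1+c["k1"]*(s**2).sum(1,keepdims=True))
    return s*[c["fx"],c["fy"]]+[c["cx"],c["cy"]]
def pose():
    s=ctrl.sense();q=s["ee_rot"];return s["eef_pos"],R.from_quat([q[1],q[2],q[3],q[0]])
E
python3 - <<'E'
from h import *
a,b=ctrl.capture("scene"),ctrl.capture("side")
A=a["img"][:,:,::-1];B=b["img"][:,:,::-1]
f=lambda I,x,y,w,h,s:cv2.resize(I[y:y+h,x:x+w],(400,300),interpolation=cv2.INTER_CUBIC)
o=np.vstack([np.hstack([f(A,350,280,176,132*1,0)*1,f(B,235,130,112,84,0)]),np.hstack([f(A,240,185,132,99,0),f(B,240,320,132,99,0)])])
cv2.imwrite("pics/c1.png",o)
S=[(265,211),(294,203),(325,196),(285,228),(349,211),(307,217),(335,255),(358,287)]
D=[(357,359),(318,366),(273,373),(338,328),(257,338),(309,340),(290,280),(290,280)]
print(np.round(tri(a,S[:6],b,D[:6]),1))
# tray sheet corners
E

```

```text
[[ 5.974e+02 -3.630e+02  4.170e+01  2.000e+00]
 [ 5.119e+02 -3.651e+02  4.180e+01  2.200e+00]
 [ 4.173e+02 -3.632e+02  3.970e+01  1.500e+00]
 [ 5.813e+02 -2.650e+02  4.290e+01  2.000e-01]
 [ 3.980e+02 -2.606e+02  4.410e+01  7.000e-01]
 [ 5.093e+02 -2.872e+02  4.180e+01  1.100e+00]]
```

View pics/c1.png

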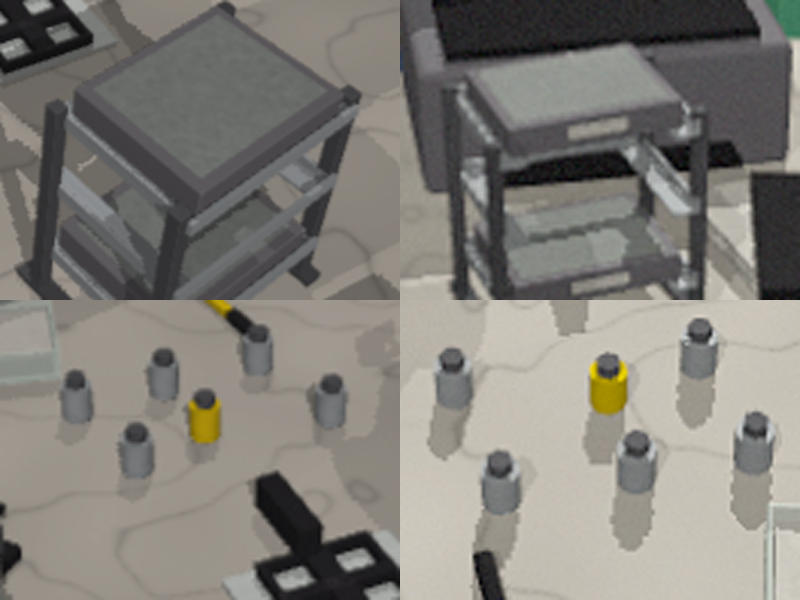

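Top and bottom pairs hold boxes, so the middle pair (112 mm) is free. The grey keys are all real and only the yellow one is the decoy. I'll move above the keys with the tool squared to the world axes.

Call:
step_arm(increments=[[[5,-1.1,-1.5],[0,0,2],100],[[10,-2.3,-3],[0,0,4],100],[[15,-3.4,-4.5],[0,0,6],100],[[20,-4.5,-6],[0,0,8],100],[[25,-5.6,-7.5],[0,0,10],100],[[30,-6.8,-9],[0,0,12],100],[[35,-7.9,-10.5],[0,0,14],100],[[39.5,-9,-12],[0,0,16],100]])

```text
time_s: 1.2
eef_pos: [500.8, -308.3, 351.6]
ee_rot: [-0.0, 1.0, -0.001, -0.0]
force: [0.5, -1.0, -0.4]
grip_width: 0.998
grip_force: 0.0
```

```bash
python3 - <<'E'
from h import *
p,r=pose();print(p,r.as_matrix().round(3).tolist())
c=ctrl.capture("wrist");cv2.imwrite("pics/w1.png",c["img"][:,:,::-1])
print(c["fx"],c["cx"],c["cy"],c["k1"],np.round(c["extrinsics"],3).tolist())
E
```

```text
[ 500.83243046 -308.3386287   351.56962353] [[1.0, -0.001, -0.0], [-0.001, -1.0, 0.0], [-0.0, -0.0, -1.0]]
378.20545397926685 321.90349996692896 237.72067416628255 -0.02363189095591402 [[-0.002, -0.963, -0.27, 569.783], [-1.0, 0.002, 0.0, -307.415], [-0.0, 0.27, -0.963, 493.41], [0.0, 0.0, 0.0, 1.0]]
```

View pics/w1.png

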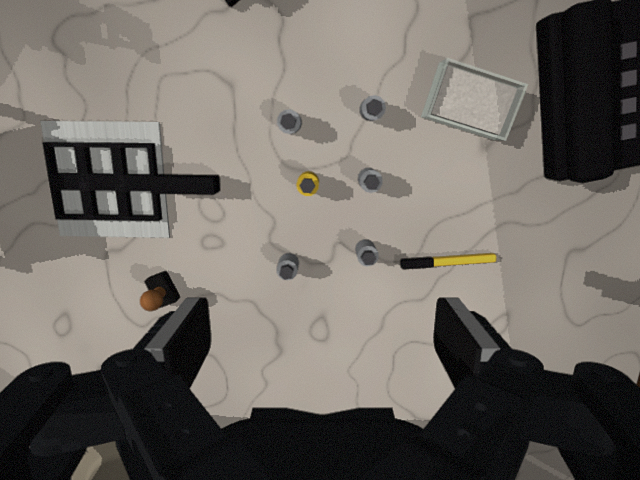

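Wrist view: key hexes at (289,122), (373,107), (371,180), (288,266), (367,252). Yellow decoy is at (308,184). The tray block spans (43..160,143..220), with its handle to the right up to (219,184).

```bash
cat >> h.py <<'E'
def hexes(c,pts,w=14,thr=95):
    g=cv2.cvtColor(c["img"],cv2.COLOR_RGB2GRAY);out=[]
    for x,y in pts:
        x,y=int(round(x)),int(round(y));s=g[y-w:y+w+1,x-w:x+w+1]
        n,l,st,ce=cv2.connectedComponentsWithStats((s<thr).astype(np.uint8))
        i=[k for k in range(1,n) if st[k,4]>25]; i=min(i,key=lambda k:np.hypot(*(ce[k]-w))) if i else 0
        out.append((ce[i][0]+x-w,ce[i][1]+y-w,st[i,4]))
    return np.array(out)
E
python3 - <<'E'
from h import *
c=ctrl.capture("wrist")
h=hexes(c,[(289,122),(373,107),(371,180),(288,266),(367,252)]);print(h.round(1))
w=plane(c,h[:,:2],44);print(w.round(1))
a=ctrl.capture("scene");q=proj(a,w);print(q.round(1))
ha=hexes(a,q,8,100);print(ha.round(1));print(tri(c,h[:,:2],a,ha[:,:2]).round(1))
print("handle end",plane(c,[(219,176),(219,192)],34).round(1))
print("sheet",plane(c,[(42,122),(160,122),(170,238),(60,237)],4).round(1))
print("block",plane(c,[(43,143),(153,143),(162,220),(55,220)],16).round(1))
E
```

```text
[[291.  125.4 191. ]
 [376.1 111.7 208. ]
 [373.6 185.5 183. ]
 [292.9 261.6 138. ]
 [368.7 246.2  80. ]]
[[ 581.6 -269.2   44. ]
 [ 596.7 -366.2   44. ]
 [ 512.8 -366.3   44. ]
 [ 416.9 -268.2   44. ]
 [ 437.1 -363.    44. ]]
[[284.2 226.8]
 [264.3 209.7]
 [293.1 202.3]
 [341.3 211.4]
 [318.5 196.4]]
[[284.5 229.   44. ]
 [264.3 211.4  37. ]
 [293.6 203.7  37. ]
 [340.3 210.6 255. ]
 [320.3 193.   84. ]]
[[ 5.815e+02 -2.686e+02  3.760e+01  5.000e-01]
 [ 5.970e+02 -3.670e+02  3.830e+01  1.000e-01]
 [ 5.117e+02 -3.669e+02  3.860e+01  9.000e-01]
 [ 4.188e+02 -2.687e+02  4.720e+01  1.600e+00]
 [ 4.368e+02 -3.605e+02  5.510e+01  7.400e+00]]
handle end [[ 522.9 -179.8   34. ]
 [ 503.4 -178.4   34. ]]
sheet [[ 588.1   48.1    4. ]
 [ 586.9 -102.3    4. ]
 [ 436.5  -99.2    4. ]
 [ 437.8   52.1    4. ]]
block [[562.6  43.   16. ]
 [561.7 -95.8  16. ]
 [464.1 -96.3  16. ]
 [464.2  45.8  16. ]]
```

Call:
step_arm(increments=[[[0,-4,0],[0,0,-10],100],[[0,-8,0],[0,0,-20],100],[[0,-12,0],[0,0,-30],100],[[0,-16,0],[0,0,-40],100],[[0,-20,0],[0,0,-50],100],[[0,-24,0],[0,0,-60],100],[[0.5,-29,0],[0,0,-70],100],[[1.1,-34,0],[0,0,-80],100]])

```text
time_s: 2.35
eef_pos: [510.1, 30.9, 351.0]
ee_rot: [-0.0, 0.765, 0.644, -0.0]
force: [0.2, -0.4, -0.0]
grip_width: 1.004
grip_force: 0.0
```

Call:
step_arm(increments=[[[0,0,0],[0,0,-10],60],[[0,0,0],[0,0,-10],60],[[0,0,0],[0,0,-10],60]])

```text
time_s: 2.72
eef_pos: [510.4, 29.6, 351.1]
ee_rot: [-0.0, 0.709, 0.705, -0.0]
force: [-0.3, 0.5, 0.1]
grip_width: 0.604
grip_force: 0.0
```

```bash
python3 - <<'E'
from h import *
p,r=pose();print(p,r.as_matrix().round(3).tolist(),ctrl.sense()["joints"].round(2))
c=ctrl.capture("wrist");cv2.imwrite("pics/w2.png",c["img"][:,:,::-1])
print(np.round(c["extrinsics"],3).tolist())
E
```

```text
[510.40386616  29.56572583 351.09474083] [[0.005, 1.0, -0.0], [1.0, -0.005, -0.0], [-0.0, -0.0, -1.0]] [-0.17  0.23  1.3  -0.    1.61 -0.17]
[[1.0, -0.006, -0.001, 511.059], [-0.006, -0.962, -0.271, 99.264], [0.001, 0.271, -0.963, 492.926], [0.0, 0.0, 0.0, 1.0]]
```

View pics/w2.png

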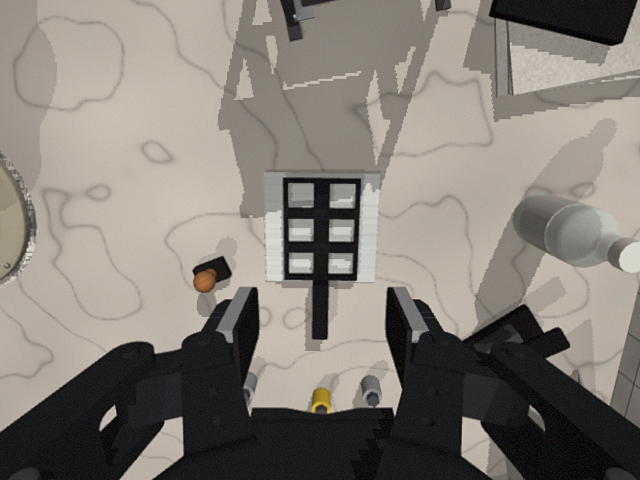

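The tray is straight below: block edges at columns ~283/361 and bottom row ~281, handle down to row 338. The rack's front legs are at (290,35) and (441,5).

```bash
cat >> h.py <<'E'
def edge(vals,thr):  # first subpixel crossing bright->dark along vals
    i=np.where((vals[:-1]>=thr)&(vals[1:]<thr))[0]
    return None if len(i)==0 else i[0]+(vals[i[0]]-thr)/(vals[i[0]]-vals[i[0]+1])
def block(c,rows,l,r,cols,b,thr=75):
    g=cv2.GaussianBlur(cv2.cvtColor(c["img"],cv2.COLOR_RGB2GRAY),(3,3),0).astype(float)
    L=[(l+e,y) for y in rows if (e:=edge(g[y,l:l+35],thr)) is not None]
    Rr=[(r-e,y) for y in rows if (e:=edge(g[y,r:r-35:-1],thr)) is not None]
    B=[(x,b-e) for x in cols if (e:=edge(g[b:b-25:-1,x],thr)) is not None]
    f=lambda P:np.median(plane(c,P,16),0)[:2]
    PL,PR,PB=plane(c,L,16),plane(c,Rr,16),plane(c,B,16)
    def line(P,ax):
        o=1-ax;k=np.polyfit(P[:,ax],P[:,o],1)
        e=np.abs(P[:,o]-np.polyval(k,P[:,ax]));P=P[e<=np.median(e)*2+.3];return np.polyfit(P[:,ax],P[:,o],1)
    kl,kr,kb=line(PL,1),line(PR,1),line(PB,0)
    print("slopes",kl[0],kr[0],kb[0])
    al=-(kl[0]+kr[0]-kb[0])/3   # tray x axis = +y rotated by al
    u=np.array([-np.sin(al),np.cos(al)])
    m=(kl+kr)/2;x=m[1];
    for _ in range(5): y=np.polyval(kb,x);x=np.polyval(m,y)
    ctr=np.array([x,y])+68.5*u
    yw=ctr[1];print("width",np.polyval(kr,yw)-np.polyval(kl,yw));return ctr,al
E
python3 - <<'E'
from h import *
c=ctrl.capture("wrist")
ctr,al=block(c,range(186,276),270,372,list(range(289,308))+list(range(334,355)),292)
print(ctr,al)
w1=dict(c);w1["extrinsics"]=np.array([[-0.002,-0.963,-0.27,569.783],[-1.0,0.002,0.0,-307.415],[-0.0,0.27,-0.963,493.41],[0,0,0,1.]])
print(tri(w1,[(219,176),(219,192),(160,122),(170,238)],c,[(328,338),(313,338),(377,282),(265,282)]).round(1))
E
```

```text
slopes 0.017479292187672895 0.02261609237059525 -0.022708081342648113
width 97.36201195489451
[509.38190351 -25.58576561] -0.020934488633638754
[[ 5.180e+02 -1.797e+02  2.170e+01  1.300e+00]
 [ 4.977e+02 -1.787e+02  2.300e+01  1.000e-01]
 [ 5.852e+02 -1.044e+02  1.000e+00  4.900e+00]
 [ 4.319e+02 -1.022e+02  3.300e+00  1.000e+00]]
```

Call:
step_arm(increments=[[[-5,0,0],[0,0,0],60],[[-10,0,0],[0,0,0],60],[[-15,0,0],[0,0,0],60],[[-20,0,0],[0,0,0],60],[[-25,0,0],[0,0,0],60],[[-30,0,0],[0,0,0.5],60],[[-33,-0.5,0],[0,0,0.9],60],[[-33,-0.5,0],[0,0,0.9],60]])

```text
time_s: 3.82
eef_pos: [504.6, -301.7, 350.5]
ee_rot: [-0.001, 0.714, 0.7, -0.0]
force: [-0.2, 0.3, 0.2]
grip_width: 0.598
grip_force: 0.0
```

```bash
python3 - <<'E'
from h import *
p,r=pose();print(p,r.as_matrix().round(4).tolist())
c=ctrl.capture("wrist");I=c["img"];g=cv2.cvtColor(I,cv2.COLOR_RGB2GRAY)
W=np.array([[581.5,-268,44],[597,-364,44],[512,-364,44],[402,-262,44],[423,-363,44]])
q=proj(c,W);print(q.round(0))
cr=[cv2.resize(I[int(y)-25:int(y)+26,int(x)-25:int(x)+26,::-1],(255,255),interpolation=cv2.INTER_NEAREST) for x,y in q]
cv2.imwrite("pics/k1.png",np.vstack([np.hstack(cr[:3]),np.hstack(cr[3:]+[cr[0]*0])]))
for t in(70,80,90,100):print(t,hexes(c,q,14,t).round(1).tolist())
E
```

```text
[ 504.61340517 -301.67016576  350.47256354] [[0.0209, 0.9998, -0.001], [0.9998, -0.0209, 0.0007], [0.0007, -0.001, -1.0]]
[[387. 162.]
 [397. 241.]
 [329. 242.]
 [233. 160.]
 [257. 243.]]
70 [[385.1, 161.4, 82.0], [396.2, 241.8, 109.0], [328.1, 242.0, 73.0], [230.0, 159.1, 92.0], [253.2, 240.9, 53.0]]
80 [[385.8, 162.0, 174.0], [396.2, 241.8, 163.0], [328.5, 243.1, 153.0], [230.0, 159.5, 184.0], [252.3, 243.6, 165.0]]
90 [[385.9, 162.0, 185.0], [396.3, 241.9, 175.0], [328.3, 243.1, 165.0], [230.0, 159.5, 198.0], [252.3, 243.8, 177.0]]
100 [[386.0, 162.3, 202.0], [396.2, 241.9, 193.0], [328.2, 243.4, 181.0], [229.8, 159.7, 215.0], [252.3, 243.8, 183.0]]
```

View pics/k1.png

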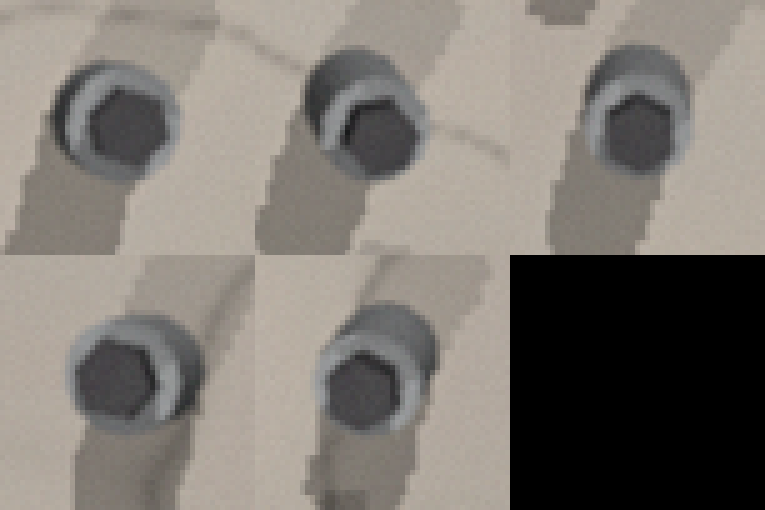

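All five are clean grey cylinders with dark hexes, and the hex mask at threshold 85 works well.

```bash
python3 - <<'E'
from h import *
c=ctrl.capture("wrist")
h=hexes(c,[(386,162),(396,242),(328,243),(230,159.5),(252,244)],14,85)
w=plane(c,h[:,:2],44);print(w.round(1))
a=ctrl.capture("scene");ha=hexes(a,proj(a,w),7,85);print(ha[:,2],tri(c,h[:,:2],a,ha[:,:2]).round(1))
b=ctrl.capture("side");hb=hexes(b,proj(b,w),7,85);print(hb[:,2],tri(c,h[:,:2],b,hb[:,:2]).round(1))
ctr=np.array([509.4,-25.6]);u=np.array([.021,1]);v=np.array([-1,.021])
print([(ctr+a*u+b*v).round(1).tolist() for a in(46,0,-46) for b in(27,-27)])
print("tray corner check scene px",proj(a,[[509.4,-25.6,16]]))
E
```

```text
[[ 580.6 -267.9   44. ]
 [ 595.9 -365.2   44. ]
 [ 511.8 -365.    44. ]
 [ 398.9 -261.    44. ]
 [ 417.5 -363.8   44. ]]
[38. 30. 28. 34. 61.] [[ 5.813e+02 -2.683e+02  3.890e+01  1.000e-01]
 [ 5.967e+02 -3.667e+02  3.850e+01  6.000e-01]
 [ 5.117e+02 -3.666e+02  3.840e+01  3.000e-01]
 [ 3.972e+02 -2.613e+02  3.830e+01  6.000e-01]
 [ 4.212e+02 -3.646e+02  4.640e+01  7.200e+00]]
[202. 205. 204. 203.  27.] [[ 5.805e+02 -2.679e+02  4.370e+01  2.000e-01]
 [ 5.955e+02 -3.649e+02  4.520e+01  4.000e-01]
 [ 5.112e+02 -3.645e+02  4.550e+01  1.100e+00]
 [ 3.987e+02 -2.608e+02  4.510e+01  8.000e-01]
 [ 4.159e+02 -3.666e+02  3.490e+01  4.000e-01]]
[[483.4, 21.0], [537.4, 19.8], [482.4, -25.0], [536.4, -26.2], [481.4, -71.0], [535.4, -72.2]]
tray corner check scene px [[356.47226361 283.47862525]]
```

Call:
step_arm(increments=[[[1.8,3.8,4],[0,0,0],60],[[3.6,7.5,9],[0,0,0],60],[[3.6,7.5,15],[0,0,0],60],[[3.6,7.5,20],[0,0,0],60],[[3.6,7.5,24],[0,0,0],60],[[3.6,7.5,27],[0,0,0],60],[[3.6,7.5,28],[0,0,0],60],[[3.6,7.5,28],[0,0,0],60]])

```text
time_s: 5.03
eef_pos: [581.3, -264.4, 71.9]
ee_rot: [0.0, 0.713, 0.702, 0.0]
force: [-0.2, -0.4, 1.2]
grip_width: 0.598
grip_force: 0.0
```

```bash
python3 - <<'E'
from h import *
p,r=pose();print(p)
c=ctrl.capture("wrist");q=proj(c,[[580.6,-267.9,44]]);h=hexes(c,q,30,80);print(q,h,plane(c,h[:,:2],44))
E
```

```text
[ 581.34524472 -264.36916576   71.86413475]
[[319.6242836  288.25400505]] [[ 321.1736795  284.2515667 1117.       ]] [[ 581.38525612 -265.82359041   44.        ]]
```

Call:
step_arm(increments=[[[-0.2,0,3],[0,0,0],60],[[-0.2,0,5.5],[0,0,0],60],[[-0.2,0,5.8],[0,0,0],60],[[-0.2,0,5.8],[0,0,0],20],[[-0.2,0,5.8],[0,0,0],20],[[-0.2,0,5.8],[0,0,0],20],[[-0.2,0,5.8],[0,0,0],20],[[-0.2,0,5.8],[0,0,0],20]], squeeze=30)

```text
time_s: 6.08
eef_pos: [581.9, -267.2, 15.2]
ee_rot: [0.002, 0.713, 0.701, 0.0]
force: [-0.2, 0.9, 7.3]
grip_width: 0.31
grip_force: 29.9
```

Call:
step_arm(increments=[[[0,0,-2],[0,0,0],20],[[0,0,-5],[0,0,0],20],[[0,0,-8],[0,0,0],20],[[0,0,-8],[0,0,0],20]])

```text
time_s: 6.58
eef_pos: [582.1, -267.5, 97.0]
ee_rot: [0.003, 0.713, 0.701, 0.001]
force: [0.5, 0.5, -0.4]
grip_width: 0.314
grip_force: 29.6
```

```bash
python3 - <<'E'
from h import *
p,r=pose();print(p)
c=ctrl.capture("wrist");q=proj(c,[[p[0],p[1],p[2]+30]]);h=hexes(c,q,30,80);print(q,h,plane(c,h[:,:2],p[2]+30))
I=c["img"][:,:,::-1];cv2.imwrite("pics/g1.png",I[200:440,170:470])
E
```

```text
[ 582.12646726 -267.4870408    96.95509357]
[[321.3358235  347.69168237]] [[ 321.9556934  342.2986265 2257.       ]] [[ 582.36790533 -265.44168058  126.95509357]]
```

View pics/g1.png

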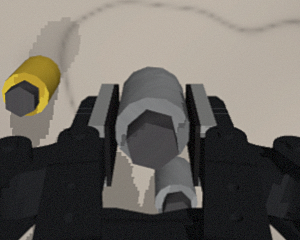

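The key is held centred, with the hex ~1 mm toward +y of the TCP. I'll carry it to the far pocket (537,20).

Call:
step_arm(increments=[[[3,-0.5,0],[0,0,0],20],[[8,-1.5,0],[0,0,0],20],[[13,-2.5,0],[0,0,0],20],[[18,-3.5,0],[0,0,0],20],[[23,-4.3,0],[0,0,0],20],[[27,-4.9,0],[0,0,0],20],[[28.4,-5.1,0],[0,0,0],20],[[28.4,-5.1,0],[0,0,0],20]])

```text
time_s: 7.62
eef_pos: [534.4, 18.1, 92.9]
ee_rot: [-0.0, 0.712, 0.702, -0.0]
force: [-0.1, -0.7, -0.6]
grip_width: 0.316
grip_force: 29.7
```

```bash
python3 - <<'E'
from h import *
p,r=pose();print(p)
c=ctrl.capture("wrist")
print(proj(c,[[537.4,19.8,16]]))
I=c["img"][:,:,::-1];cv2.imwrite("pics/g2.png",I)
E
```

```text
[534.44882051  18.10448443  92.936058  ]
[[326.0077257  247.76574684]]
```

View pics/g2.png

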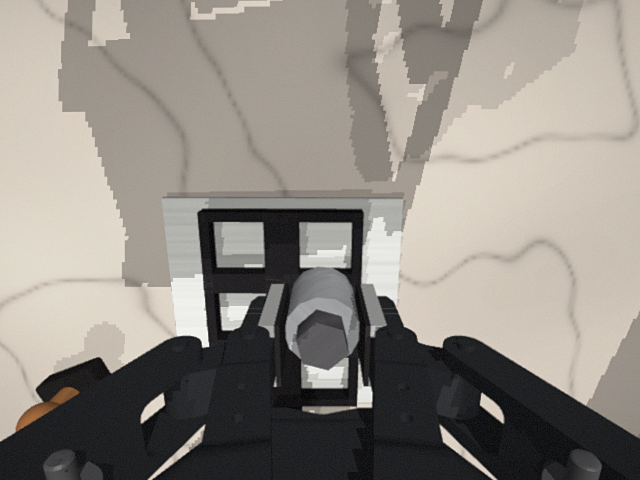

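Call:
step_arm(increments=[[[0,0.2,2],[0,0,0],20],[[0.05,0.3,4],[0,0,0],20],[[0.05,0.3,5],[0,0,0],20],[[0.05,0.3,6],[0,0,0],20],[[0.05,0.3,6.5],[0,0,0],20],[[0.05,0.3,7],[0,0,0],20],[[0.05,0.3,7.2],[0,0,0],20],[[0.05,0.3,7.2],[0,0,0],20]])

```text
time_s: 8.68
eef_pos: [537.7, 18.5, 21.4]
ee_rot: [0.0, 0.713, 0.701, 0.0]
force: [-0.1, -0.8, -0.8]
grip_width: 0.314
grip_force: 29.7
```

Call:
step_arm(increments=[[[0,0,0.2],[0,0,0],20],[[0,0,0.2],[0,0,0],42],[[0,0,0.2],[0,0,0],42],[[0,0,0.2],[0,0,0],42],[[0,0,-1],[0,0,0],42],[[0,0,-4],[0,0,0],42],[[0,0,-8],[0,0,0],60],[[0,0,-8],[0,0,0],60]])

```text
time_s: 9.68
eef_pos: [539.2, 18.3, 104.8]
ee_rot: [0.003, 0.713, 0.701, 0.002]
force: [-0.5, -0.2, -1.0]
grip_width: 0.6
grip_force: 0.0
```

```bash
python3 - <<'E'
from h import *
p,r=pose();print(p)
c=ctrl.capture("wrist");q=proj(c,[[537.4,19.8,48]]);h=hexes(c,q,25,85);print(q,h,plane(c,h[:,:2],48))
b=ctrl.capture("side");q=proj(b,[[537.4,19.8,48]])
K=np.array([[595.9,-365,44],[511.8,-364.8,44],[398.9,-261,44],[417.5,-363.8,44]])
hb=hexes(b,proj(b,K),7,85);print(hb,plane(b,hb[:,:2],44).round(1))
E
```

```text
[539.19837944  18.27835689 104.76783656]
[[317.13103782 258.90496458]] [[317.54198473 247.89312977 131.        ]] [[537.75272653  26.18772686  48.        ]]
[[355.92079208 358.52970297 202.        ]
 [316.90147783 364.5270936  203.        ]
 [256.81132075 339.52830189  53.        ]
 [272.50819672 373.81967213  61.        ]] [[ 595.7 -363.6   44. ]
 [ 511.  -363.    44. ]
 [ 397.3 -265.3   44. ]
 [ 416.3 -369.3   44. ]]
```

Call:
step_arm(increments=[[[-4,0.7,0],[0,0,0],60],[[-10,1.7,0],[0,0,0],60],[[-16,2.7,0],[0,0,0],60],[[-22,3.7,0],[0,0,0],60],[[-28,4.7,0],[0,0,0],60],[[-34,5.8,1],[0,0,0],60],[[-38.2,6.5,2],[0,0,0],60],[[-38.2,6.5,2.8],[0,0,0],60]])

```text
time_s: 10.78
eef_pos: [595.2, -366.9, 70.6]
ee_rot: [-0.001, 0.714, 0.7, -0.0]
force: [-0.2, 0.5, -1.4]
grip_width: 0.598
grip_force: 0.0
```

```bash
cat > ck.py <<'E'
import sys
from h import *
k=np.array([float(sys.argv[1]),float(sys.argv[2]),44])
p,r=pose();print("tcp",p.round(1))
c=ctrl.capture("wrist");q=proj(c,[k]);h=hexes(c,q,40,85);w=plane(c,h[:,:2],44)[0];print(q.round(0),h.round(1),w.round(1))
w[1]-=1  # hex side face seen from +y
d=np.r_[w[:2],15]-p;print("shift cm",(r.inv().apply(d)/10).round(2))
E
python3 ck.py 596 -365
```

```text
tcp [ 595.2 -366.9   70.6]
[[323. 279.]] [[ 324.3  278.2 1156. ]] [ 596.8 -364.7   44. ]
shift cm [0.12 0.16 5.56]
```

Call:
step_arm(increments=[[[0.1,0.1,3],[0,0,0],60],[[0.1,0.1,5.3],[0,0,0],60],[[0.1,0.1,5.6],[0,0,0],60],[[0.1,0.1,5.6],[0,0,0],20],[[0.1,0.1,5.6],[0,0,0],20],[[0.1,0.1,5.6],[0,0,0],20],[[0.1,0.1,5.6],[0,0,0],20],[[0.1,0.1,5.6],[0,0,0],20]])

```text
time_s: 11.82
eef_pos: [598.0, -363.7, 18.6]
ee_rot: [0.001, 0.713, 0.701, 0.0]
force: [0.6, 1.5, 6.3]
grip_width: 0.31
grip_force: 30.0
```

Call:
step_arm(increments=[[[0,0,-2],[0,0,0],20],[[0,0,-5],[0,0,0],20],[[3,-1,-8],[0,0,0],20],[[8,-2.5,-8],[0,0,0],20],[[13,-4,-8],[0,0,0],20],[[18,-5.7,-8],[0,0,0],20],[[24,-7.6,-8],[0,0,0],20],[[30,-9.5,-8],[0,0,0],20]])

```text
time_s: 12.82
eef_pos: [507.0, -61.4, 98.5]
ee_rot: [0.001, 0.713, 0.701, 0.0]
force: [0.4, -0.5, -0.9]
grip_width: 0.31
grip_force: 29.7
```

Call:
step_arm(increments=[[[5,-1.6,0],[0,0,0],20],[[7.5,-2.4,0],[0,0,0],20],[[8.3,-2.6,0],[0,0,0],20],[[8.3,-2.6,0],[0,0,0],20]])

```text
time_s: 13.32
eef_pos: [483.4, 20.2, 97.8]
ee_rot: [0.001, 0.713, 0.701, 0.0]
force: [1.0, -0.1, 0.5]
grip_width: 0.313
grip_force: 29.7
```

```bash
cat > pk.py <<'E'
import sys
from h import *
p,r=pose();print("tcp",p.round(1))
c=ctrl.capture("wrist");t=p[2]+30
q=proj(c,[[p[0],p[1],t]]);h=hexes(c,q,30,80);w=plane(c,h[:,:2],t)[0];print("hex-tcp",(w-p).round(1),h[0,2])
k=np.array([float(sys.argv[1]),float(sys.argv[2])])
d=np.r_[k[0]-p[0],k[1]-(p[1]+1),20.5-p[2]];print("shift cm",(r.inv().apply(d)/10).round(2))
if len(sys.argv)>3: cv2.imwrite("pics/"+sys.argv[3],c["img"][:,:,::-1])
E
python3 pk.py 483.4 21.0 p2.png
```

```text
tcp [483.4  20.2  97.8]
hex-tcp [ 0.8  7.8 30. ] 578.0
shift cm [-0.01 -0.    7.73]
```

View pics/p2.png

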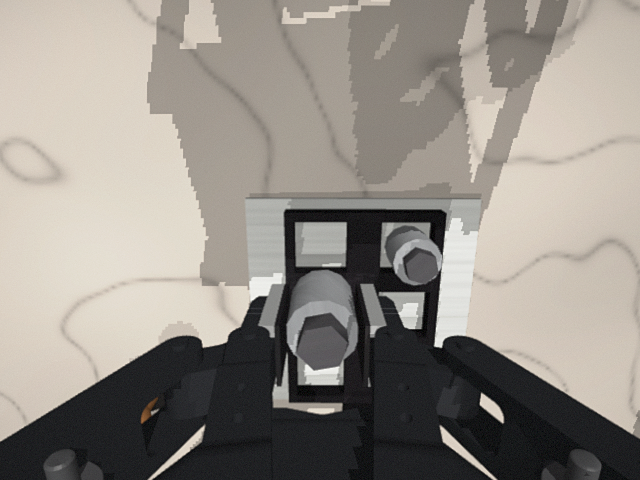

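The first key sits upright in its pocket at (415,258). The second is held over the next free pocket at (320,245).

Call:
step_arm(increments=[[[0,0,2],[0,0,0],20],[[0,0,4],[0,0,0],20],[[0,0,5],[0,0,0],20],[[0,0,6],[0,0,0],20],[[0,0,6.6],[0,0,0],20],[[0,0,7.1],[0,0,0],20],[[0,0,7.3],[0,0,0],20],[[0,0,7.3],[0,0,0],20]])

```text
time_s: 14.38
eef_pos: [482.8, 20.5, 24.2]
ee_rot: [-0.0, 0.713, 0.701, -0.0]
force: [1.0, 0.7, -0.0]
grip_width: 0.312
grip_force: 29.7
```

Call:
step_arm(increments=[[[0,0,0.1],[0,0,0],42],[[0,0,0.1],[0,0,0],42],[[0,0,0.1],[0,0,0],42],[[0,0,-1],[0,0,0],42],[[0,0,-4],[0,0,0],42],[[0,0,-8],[0,0,0],60],[[-4,0.4,-8],[0,0,0],60],[[-10,1,-8],[0,0,0],60]])

```text
time_s: 15.38
eef_pos: [491.6, -80.0, 105.7]
ee_rot: [0.001, 0.712, 0.702, 0.0]
force: [2.1, -0.3, -0.4]
grip_width: 0.598
grip_force: 0.0
```

Call:
step_arm(increments=[[[-6,0.6,0],[0,0,0],60],[[-12,1.2,0],[0,0,0],60],[[-18,1.8,0],[0,0,0],60],[[-24,2.4,1],[0,0,0],60],[[-28.5,2.7,3],[0,0,0],60],[[-28.5,2.7,3.2],[0,0,0],60],[[-28.5,2.7,3.2],[0,0,0],60]])

```text
time_s: 16.25
eef_pos: [513.7, -364.4, 72.8]
ee_rot: [-0.0, 0.713, 0.701, 0.0]
force: [-0.7, 0.7, -0.3]
grip_width: 0.606
grip_force: 0.0
```

```bash
python3 ck.py 511.8 -365
```

```text
tcp [ 513.7 -364.4   72.8]
[[317. 282.]] [[ 316.7  280.9 1107. ]] [ 511.6 -364.4   44. ]
shift cm [-0.11 -0.21  5.78]
```

Call:
step_arm(increments=[[[-0.1,-0.2,3],[0,0,0],60],[[-0.1,-0.2,5.3],[0,0,0],60],[[-0.1,-0.2,5.7],[0,0,0],60],[[-0.1,-0.2,5.7],[0,0,0],20],[[-0.1,-0.2,5.7],[0,0,0],20],[[-0.1,-0.2,5.7],[0,0,0],20],[[-0.1,-0.2,5.7],[0,0,0],20],[[-0.1,-0.2,5.7],[0,0,0],20]])

```text
time_s: 17.3
eef_pos: [512.4, -366.3, 16.9]
ee_rot: [0.001, 0.713, 0.701, 0.0]
force: [0.9, 2.3, 6.7]
grip_width: 0.315
grip_force: 29.9
```

Call:
step_arm(increments=[[[0,0,-2],[0,0,0],20],[[0,0,-5],[0,0,0],20],[[3,0.2,-8],[0,0,0],20],[[8,0.4,-8],[0,0,0],20],[[13,0.7,-8],[0,0,0],20],[[18,1,-8],[0,0,0],20],[[24,1.3,-8],[0,0,0],20],[[29,1.5,-8],[0,0,0],20]])

```text
time_s: 18.3
eef_pos: [531.5, -74.4, 96.8]
ee_rot: [0.001, 0.713, 0.701, 0.0]
force: [0.6, 0.5, -0.2]
grip_width: 0.312
grip_force: 29.6
```

Call:
step_arm(increments=[[[3,0.2,0],[0,0,0],20],[[4.5,0.3,0],[0,0,0],20],[[4.9,0.3,0],[0,0,0],20],[[4.9,0.3,0],[0,0,0],20]])

```text
time_s: 18.8
eef_pos: [535.2, -28.1, 95.5]
ee_rot: [0.0, 0.713, 0.701, 0.0]
force: [-0.2, 0.1, -0.4]
grip_width: 0.312
grip_force: 29.6
```

```bash
python3 pk.py 536.4 -26.2 p3.png
```

```text
tcp [535.2 -28.1  95.5]
hex-tcp [ 0.   9.6 30. ] 378.0
shift cm [0.09 0.11 7.5 ]
```

View pics/p3.png

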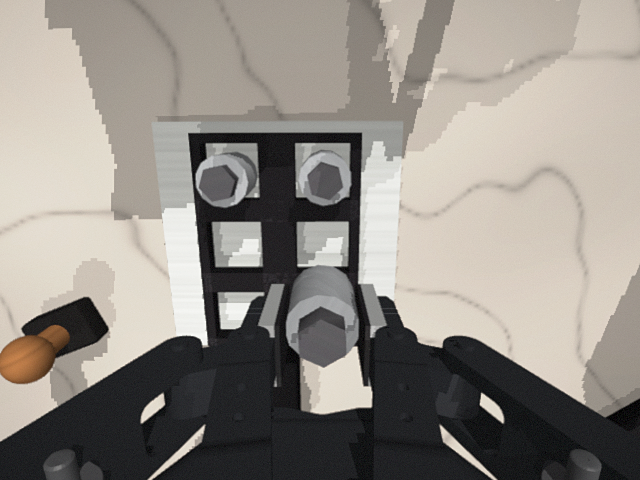

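Both placed keys are upright at (220,183) and (325,180). Lowering the third into the free pocket at (325,245).

Call:
step_arm(increments=[[[0,0,2],[0,0,0],20],[[0.05,0.1,4],[0,0,0],20],[[0.05,0.1,5],[0,0,0],20],[[0.05,0.1,6],[0,0,0],20],[[0.05,0.1,6.6],[0,0,0],20],[[0.05,0.1,7.1],[0,0,0],20],[[0.05,0.1,7.3],[0,0,0],20],[[0.05,0.1,7.3],[0,0,0],20]])

```text
time_s: 19.85
eef_pos: [536.2, -26.8, 22.4]
ee_rot: [0.0, 0.713, 0.701, 0.0]
force: [0.2, 0.1, -1.0]
grip_width: 0.317
grip_force: 29.6
```

Call:
step_arm(increments=[[[0,0,0.1],[0,0,0],42],[[0,0,0.1],[0,0,0],42],[[0,0,0.1],[0,0,0],42],[[0,0,-1],[0,0,0],42],[[0,0,-4],[0,0,0],42],[[0,0,-8],[0,0,0],60],[[-3,-1.5,-8],[0,0,0],60],[[-8,-4.5,-8],[0,0,0],60]])

```text
time_s: 20.85
eef_pos: [490.1, -106.4, 103.6]
ee_rot: [0.001, 0.712, 0.702, 0.0]
force: [0.9, -1.0, -0.4]
grip_width: 0.6
grip_force: 0.0
```

Call:
step_arm(increments=[[[-5,-2.8,0],[0,0,0],60],[[-10,-5.6,0],[0,0,0],60],[[-14,-7.8,1],[0,0,0],60],[[-15.7,-8.7,3],[0,0,0],60],[[-15.7,-8.7,3.2],[0,0,0],60],[[-15.7,-8.7,3.2],[0,0,0],60]])

```text
time_s: 21.6
eef_pos: [400.8, -261.2, 71.0]
ee_rot: [0.0, 0.713, 0.702, 0.0]
force: [0.3, 0.3, 0.4]
grip_width: 0.598
grip_force: 0.0
```

```bash
python3 ck.py 398.9 -261
```

```text
tcp [ 400.8 -261.2   71. ]
[[317. 282.]] [[ 313.   278.1 1154. ]] [ 397.  -259.1   44. ]
shift cm [ 0.11 -0.39  5.6 ]
```

Call:
step_arm(increments=[[[0.1,-0.3,3],[0,0,0],60],[[0.1,-0.35,5.3],[0,0,0],60],[[0.1,-0.35,5.6],[0,0,0],60],[[0.1,-0.35,5.6],[0,0,0],20],[[0.1,-0.35,5.6],[0,0,0],20],[[0.1,-0.35,5.6],[0,0,0],20],[[0.1,-0.35,5.6],[0,0,0],20],[[0.1,-0.35,5.6],[0,0,0],20]])

```text
time_s: 22.65
eef_pos: [397.5, -260.8, 15.5]
ee_rot: [0.001, 0.713, 0.701, 0.0]
force: [-0.0, 3.1, 6.5]
grip_width: 0.312
grip_force: 29.6
```

Call:
step_arm(increments=[[[0,0,-2],[0,0,0],20],[[0,0,-5],[0,0,0],20],[[3,1,-8],[0,0,0],20],[[8,2.7,-8],[0,0,0],20],[[13,4.4,-8],[0,0,0],20],[[18,6.1,-8],[0,0,0],20],[[22,7.5,-8],[0,0,0],20],[[23.5,8,-8],[0,0,0],20]])

```text
time_s: 23.65
eef_pos: [481.1, -25.2, 94.8]
ee_rot: [0.0, 0.712, 0.702, 0.0]
force: [-0.6, 0.6, -0.9]
grip_width: 0.311
grip_force: 29.7
```

Call:
step_arm(increments=[[[0,0,0],[0,0,0],20],[[0,0,0],[0,0,0],20]])

```text
time_s: 23.9
eef_pos: [480.4, -28.0, 94.4]
ee_rot: [0.0, 0.713, 0.701, -0.0]
force: [-0.9, -0.1, -1.7]
grip_width: 0.316
grip_force: 29.7
```

```bash
python3 pk.py 482.4 -25.0 p4.png
```

```text
tcp [480.4 -28.   94.4]
hex-tcp [-0.1  8.7 30. ] 438.0
shift cm [0.2  0.19 7.39]
```

View pics/p4.png

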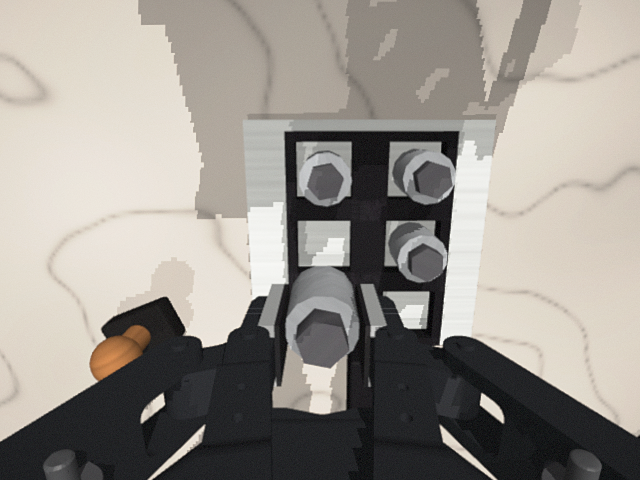

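Three keys are seated, and the fourth is over its pocket at (325,243).

Call:
step_arm(increments=[[[0.1,0.1,2],[0,0,0],20],[[0.15,0.2,4],[0,0,0],20],[[0.15,0.2,5],[0,0,0],20],[[0.15,0.2,6],[0,0,0],20],[[0.15,0.2,6.6],[0,0,0],20],[[0.15,0.2,7.1],[0,0,0],20],[[0.15,0.2,7.3],[0,0,0],20],[[0.15,0.2,7.3],[0,0,0],20]])

```text
time_s: 24.95
eef_pos: [482.7, -25.4, 21.4]
ee_rot: [0.0, 0.713, 0.701, 0.0]
force: [-0.6, -0.3, -0.5]
grip_width: 0.318
grip_force: 29.7
```

Call:
step_arm(increments=[[[0,0,0.1],[0,0,0],42],[[0,0,0.1],[0,0,0],42],[[0,0,0.1],[0,0,0],42],[[0,0,-1],[0,0,0],42],[[0,0,-4],[0,0,0],42],[[0,0,-8],[0,0,0],60],[[-4,-0.7,-8],[0,0,0],60],[[-10,-1.7,-8],[0,0,0],60]])

```text
time_s: 25.95
eef_pos: [464.2, -125.6, 102.7]
ee_rot: [0.001, 0.712, 0.702, 0.0]
force: [0.8, 0.3, -0.3]
grip_width: 0.599
grip_force: 0.0
```

Call:
step_arm(increments=[[[-6,-1,0],[0,0,0],60],[[-12,-2,0],[0,0,0],60],[[-18,-3,0],[0,0,0],60],[[-22,-3.7,1],[0,0,0],60],[[-24,-4.1,3],[0,0,0],60],[[-24,-4.1,3.2],[0,0,0],60],[[-24,-4.1,3.2],[0,0,0],60]])

```text
time_s: 26.82
eef_pos: [419.5, -363.8, 70.1]
ee_rot: [0.0, 0.713, 0.702, 0.0]
force: [0.1, -0.1, -0.1]
grip_width: 0.601
grip_force: 0.0
```

```bash
python3 ck.py 417.5 -364
```

```text
tcp [ 419.5 -363.8   70.1]
[[317. 283.]] [[ 313.7  282.1 1138. ]] [ 416.  -363.4   44. ]
shift cm [-0.06 -0.35  5.51]
```

Call:
step_arm(increments=[[[0,-0.3,3],[0,0,0],60],[[0,-0.3,5.2],[0,0,0],60],[[0,-0.3,5.5],[0,0,0],60],[[0,-0.3,5.5],[0,0,0],20],[[0,-0.3,5.5],[0,0,0],20],[[0,-0.3,5.5],[0,0,0],20],[[0,-0.3,5.5],[0,0,0],20],[[0,-0.3,5.5],[0,0,0],20]])

```text
time_s: 27.88
eef_pos: [416.8, -364.7, 15.7]
ee_rot: [0.001, 0.713, 0.701, 0.0]
force: [1.3, 2.9, 7.4]
grip_width: 0.316
grip_force: 29.7
```

Call:
step_arm(increments=[[[0,0,-2],[0,0,0],20],[[0,0,-5],[0,0,0],20],[[3,0.6,-8],[0,0,0],20],[[8,1.6,-8],[0,0,0],20],[[13,2.6,-8],[0,0,0],20],[[18,3.6,-8],[0,0,0],20],[[24,4.8,-8],[0,0,0],20],[[29,5.8,-8],[0,0,0],20]])

```text
time_s: 28.88
eef_pos: [479.1, -73.4, 94.9]
ee_rot: [0.001, 0.713, 0.701, 0.0]
force: [0.6, -0.5, -0.3]
grip_width: 0.312
grip_force: 29.6
```

Call:
step_arm(increments=[[[0.5,0.1,0],[0,0,0],20],[[0.5,0.1,0],[0,0,0],20],[[0.5,0.1,0],[0,0,0],20]])

```text
time_s: 29.25
eef_pos: [479.9, -71.5, 94.4]
ee_rot: [0.0, 0.713, 0.701, -0.0]
force: [0.3, 0.3, -0.5]
grip_width: 0.311
grip_force: 29.6
```

```bash
python3 pk.py 481.4 -71.0 p5.png
```

```text
tcp [479.9 -71.5  94.4]
hex-tcp [ 0.1  9.1 30. ] 457.0
shift cm [-0.04  0.15  7.39]
```

Call:
step_arm(increments=[[[0,0.1,2],[0,0,0],20],[[0,0.15,4],[0,0,0],20],[[0,0.15,5],[0,0,0],20],[[0,0.15,6],[0,0,0],20],[[0,0.15,6.6],[0,0,0],20],[[0,0.15,7.1],[0,0,0],20],[[0,0.15,7.3],[0,0,0],20],[[0,0.15,7.3],[0,0,0],20]])

```text
time_s: 30.3
eef_pos: [481.5, -70.4, 21.4]
ee_rot: [0.0, 0.713, 0.701, 0.0]
force: [0.0, -0.8, -0.5]
grip_width: 0.31
grip_force: 29.6
```

Call:
step_arm(increments=[[[0,0,0.1],[0,0,0],42],[[0,0,0.1],[0,0,0],42],[[0,0,0.1],[0,0,0],42],[[0,0,-1],[0,0,0],42],[[0,0,-4],[0,0,0],42],[[0,0,-9],[0,0,0],60],[[0,0,-15],[0,0,0],60],[[0,0,-21],[0,0,0],60]])

```text
time_s: 31.3
eef_pos: [481.0, -70.2, 234.1]
ee_rot: [0.0, 0.713, 0.701, 0.0]
force: [0.5, -0.4, -0.0]
grip_width: 0.601
grip_force: 0.0
```

Call:
step_arm(increments=[[[3,1,-5],[0,0,0],60],[[7,2,-9],[0,0,0],60],[[12,3,-12],[0,0,0],60],[[17,4,-14],[0,0,0],60],[[22,5,-16],[0,0,0],60],[[26,5,-16],[0,0,0],60],[[27,5,-16],[0,0,0],60],[[27,5,-16],[0,0,0],60]])

```text
time_s: 32.3
eef_pos: [535.5, 198.6, 391.5]
ee_rot: [0.0, 0.713, 0.702, -0.0]
force: [-0.2, -0.5, 0.4]
grip_width: 0.601
grip_force: 0.0
```

```bash
python3 - <<'E'
from h import *
p,r=pose();print(p)
c=ctrl.capture("wrist");cv2.imwrite("pics/r1.png",c["img"][:,:,::-1]);np.save("r1.npy",c["extrinsics"])
print(c["extrinsics"].round(3).tolist())
E
```

```text
[535.50286876 198.58455345 391.51571162]
[[1.0, -0.016, -0.003, 536.821], [-0.016, -0.962, -0.271, 268.319], [0.001, 0.271, -0.962, 533.348], [0.0, 0.0, 0.0, 1.0]]
```

View pics/r1.png

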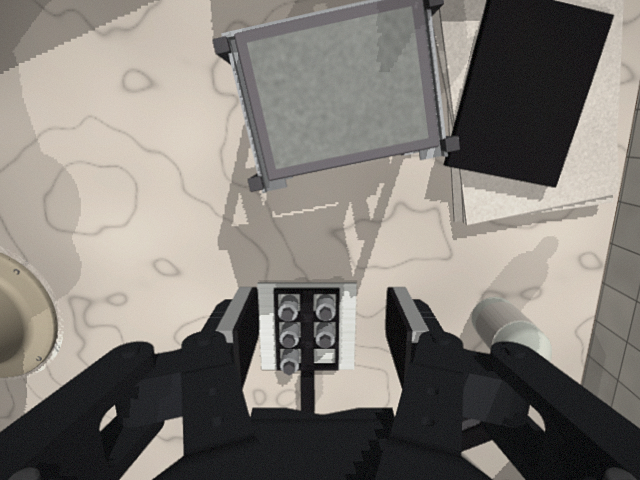

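Five keys are in the tray at (289,310), (325,307), (289,335), (325,333), (288,365), and one pocket is empty. The rack's post tops are near (256,183), (451,144), (222,45) and (430,2).

```bash
python3 - <<'E'
from h import *
c=ctrl.capture("wrist");g=cv2.cvtColor(c["img"],cv2.COLOR_RGB2GRAY)
for x,y in[(256,183),(451,144),(222,45),(430,5)]:
    y0=max(y-14,0);s=g[y0:y+14,x-14:x+14]
    for t in(60,75):
        n,l,st,ce=cv2.connectedComponentsWithStats((s<t).astype(np.uint8))
        for k in range(1,n):
            if st[k,4]>30:
                P=np.argwhere(l==k)[:,::-1].astype(np.float32);rc=cv2.minAreaRect(P)
                print((x,y),t,st[k],(np.array(rc[0])+[x-14,y0]).round(1),np.round(rc[1],1),round(rc[2]),plane(c,[np.array(rc[0])+[x-14,y0]],200).round(1))
I=c["img"][:,:,::-1]
cv2.imwrite("pics/r2.png",cv2.resize(I[0:200,205:475],(800,593),interpolation=cv2.INTER_CUBIC))
E
```

```text
(256, 183) 75 [17  7  6 12 35] [261.9 181.1] [11.4  2.9] 75 [[484.  226.3 200. ]]
(451, 144) 60 [  8   0  20  28 308] [454.5 143.5] [27. 19.] 90 [[651.3 255.8 200. ]]
(451, 144) 60 [ 3  8  6 13 65] [442.5 144. ] [12.  5.] 90 [[640.9 255.5 200. ]]
(451, 144) 75 [  2   0  26  28 433] [451.5 143.5] [27. 25.] 90 [[648.7 255.8 200. ]]
(222, 45) 60 [ 9  5 17 23 91] [224.9  46.1] [11.9 23.5] 14 [[460.3 335.6 200. ]]
(222, 45) 75 [  8   5  19  23 130] [224.6  45.7] [13.5 23.9] 17 [[460.2 335.9 200. ]]
(430, 5) 60 [  7   0  20  19 148] [432.5   9. ] [18. 19.] 90 [[626.4 359.8 200. ]]
(430, 5) 75 [  6   0  21  19 214] [432.   9.] [18. 20.] 90 [[626.  359.8 200. ]]
```

View pics/r2.png

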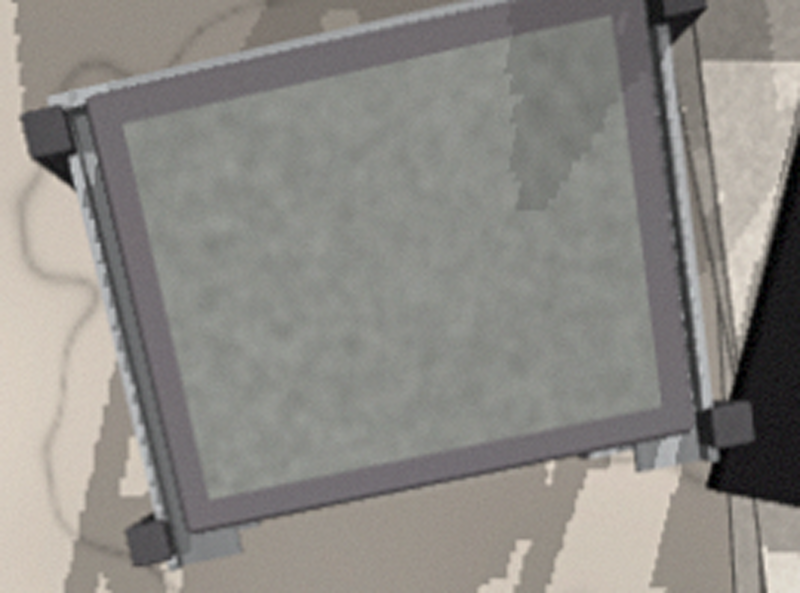

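The crop shows post-top centres at crop pixels FL (151,541), FR (729,424) and RL (47,131). Converting those to world positions.

```bash
python3 - <<'E'
from h import *
c=ctrl.capture("wrist");s=800/270
px=[(x/s+205-.5,y/s-.5) for x,y in[(151,541),(729,424),(47,131)]]
P=plane(c,px,200);print(P.round(1))
f=P[1]-P[0];l=P[2]-P[0];print(np.linalg.norm(f),np.linalg.norm(l),np.arctan2(f[1],f[0]),np.arctan2(-l[0],l[1]))
# box front edges (top z=210): FL corner, FR corner
B=plane(c,[(x/s+205-.5,y/s-.5) for x,y in[(192,530),(693,430),(88,98)]],210);print("box",B.round(1))
th=np.arctan2(f[1],f[0]);e=B[1]-B[0];print("box ang",np.arctan2(e[1],e[0]),np.linalg.norm(e[:2]))
for n in("side","scene"):
    a=ctrl.capture(n);print(n,proj(a,P).round(1))
    I=a["img"][:,:,::-1];q=proj(a,P)
    for t in q:
        cv2.circle(I:=I.copy(),tuple(int(v) for v in t.round()),2,(0,0,255),-1)
    x,y=q.mean(0).astype(int);o=cv2.resize(I[max(y-60,0):max(y-60,0)+150,x-80:x+100],(400,333));cv2.imwrite(f"/tmp/{n}.png",o)
cv2.imwrite("pics/r3.png",np.hstack([cv2.imread("/tmp/side.png"),cv2.imread("/tmp/scene.png")]))
# tray recheck
g=cv2.cvtColor(c["img"],cv2.COLOR_RGB2GRAY)
ctr=np.array([509.4,-25.6,16]);print(proj(c,[ctr+[0,-68.5,0],ctr+[49.5,0,0],ctr-[49.5,0,0]]).round(1))
E
```

```text
[[478.4 225.3 200. ]
 [647.9 256.2 200. ]
 [457.1 337.2 200. ]]
172.35036896405268 113.90350858571773 0.1805956284389142 0.18839256428004894
box [[492.1 229.5 210. ]
 [634.5 255.1 210. ]
 [470.9 342.8 210. ]]
box ang 0.1778448337746743 144.68037211893665
side [[260.9 170.5]
 [318.  160.4]
 [248.7 153.9]]
scene [[448.9 283.1]
 [375.6 326.3]
 [503.6 320.4]]
[[307.9 369.2]
 [339.  330. ]
 [274.3 331. ]]
```

View pics/r3.png

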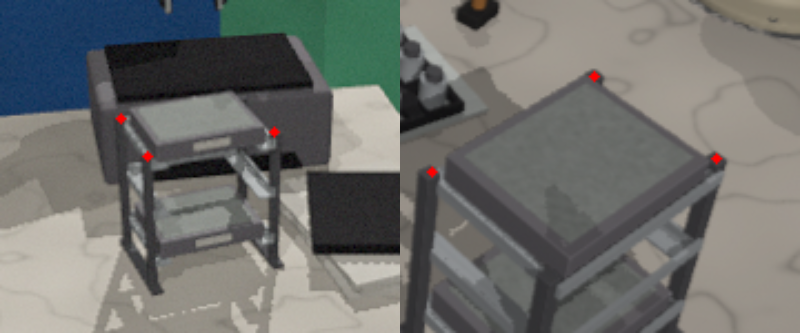

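The projected post tops land on the posts in the side and scene views too, so 200 mm height and the rack pose hold. Working numbers:
- Rack origin is ≈(555,288), with +x turned ≈0.181 rad from world +y.
- The tray needs an 11.6° counter-clockwise turn.

Next I go to the handle.

Call:
step_arm(increments=[[[-4,-0.3,0],[0,0,0],60],[[-9,-0.6,2],[0,0,0],60],[[-14,-0.9,4],[0,0,0],60],[[-19,-1.2,7],[0,0,0],60],[[-24,-1.5,10],[0,0,0],60],[[-29,-1.8,13],[0,0,0],60],[[-33,-2.1,16],[0,0,0],60],[[-34.7,-2.1,20],[0,0,0],60]])

```text
time_s: 33.55
eef_pos: [508.7, -150.6, 190.9]
ee_rot: [0.001, 0.714, 0.7, 0.0]
force: [0.7, -0.3, -0.0]
grip_width: 0.604
grip_force: 0.0
```

Call:
step_arm(increments=[[[0,0,4],[0,0,0],60],[[0,0,9],[0,0,0],60],[[0,0,12],[0,0,0],60],[[0,0,12],[0,0,0],60]])

```text
time_s: 34.05
eef_pos: [508.0, -147.9, 69.9]
ee_rot: [-0.002, 0.713, 0.701, -0.001]
force: [1.2, 0.2, 0.2]
grip_width: 0.602
grip_force: 0.0
```

```bash
python3 - <<'E'
from h import *
p,r=pose();print(p,r.as_matrix().round(3).tolist())
c=ctrl.capture("wrist");g=cv2.cvtColor(c["img"],cv2.COLOR_RGB2GRAY).astype(float)
q=proj(c,[[506.8,-147.6,34],[507.6,-108,34],[508,-94.1,16]]);print(q.round(0))
for y in (-130,-120,-110,-102):
    x,yy=proj(c,[[507.3,y,34]])[0].round().astype(int)
    row=g[yy,x-70:x+71];i=np.where(row<70)[0];i=i[abs(i-70)<45]
    print(yy,plane(c,[(x-70+i[0],yy),(x-70+i[-1],yy)],34).round(1).tolist())
E
```

```text
[ 507.99552366 -147.88668696   69.92142523] [[0.017, 1.0, -0.003], [1.0, -0.017, 0.002], [0.002, -0.004, -1.0]]
[[319. 275.]
 [319. 197.]
 [320. 164.]]
241 [[496.9, -129.7, 34.0], [517.5, -130.0, 34.0]]
221 [[497.3, -119.6, 34.0], [518.0, -120.0, 34.0]]
201 [[497.1, -109.9, 34.0], [518.0, -110.2, 34.0]]
184 [[497.4, -101.8, 34.0], [518.1, -102.1, 34.0]]
```

Call:
step_arm(increments=[[[0,-0.05,3],[0,0,0],60],[[0,-0.05,5.5],[0,0,0],60],[[0,-0.05,6.4],[0,0,0],60],[[0,-0.05,6.4],[0,0,0],60],[[0,-0.05,6.4],[0,0,0],10],[[0,-0.05,6.4],[0,0,0],10],[[0,-0.05,6.4],[0,0,0],10],[[0,-0.05,6.4],[0,0,0],10]], squeeze=110)

```text
time_s: 35.1
eef_pos: [509.0, -148.2, 8.6]
ee_rot: [0.001, 0.712, 0.702, 0.0]
force: [-2.9, -0.3, 8.1]
grip_width: 0.234
grip_force: 107.2
```

Call:
step_arm(increments=[[[0,0,0],[0,0,0],10],[[0,0,0],[0,0,0],10]])

```text
time_s: 35.35
eef_pos: [509.1, -148.2, 8.6]
ee_rot: [0.001, 0.712, 0.702, 0.0]
force: [-3.4, 0.5, 7.8]
grip_width: 0.237
grip_force: 107.2
```

Call:
step_arm(increments=[[[0,0,-0.3],[0,0,0],10],[[0,0,-1],[0,0,0],10],[[0,0,-2.2],[0,0,0],10],[[0,0,-3.8],[0,0,0],10],[[0,0,-5.4],[0,0,0],10],[[0,0,-7],[0,0,0],10],[[0,0,-8.6],[0,0,0],10],[[0,0,-10],[0,0,0],10]])

```text
time_s: 36.35
eef_pos: [508.7, -147.9, 108.4]
ee_rot: [0.0, 0.713, 0.701, 0.0]
force: [0.6, -0.6, -3.4]
grip_width: 0.232
grip_force: 107.6
```

Call:
step_arm(increments=[[[0,0,-1],[0,0,0],10],[[0,0,-1.6],[0,0,0],10],[[0,0,-1.9],[0,0,0],10],[[0,0,-1.9],[0,0,0],10],[[0,0,-1.9],[0,0,0],10]])

```text
time_s: 36.98
eef_pos: [508.5, -147.8, 125.9]
ee_rot: [-0.0, 0.713, 0.701, -0.0]
force: [0.4, -0.2, -2.7]
grip_width: 0.237
grip_force: 107.7
```

```bash
cat > tilt.py <<'E'
from h import *
p,r=pose();print(p.round(1),r.as_matrix().round(4).tolist())
c=ctrl.capture("wrist");g=cv2.GaussianBlur(cv2.cvtColor(c["img"],cv2.COLOR_RGB2GRAY),(3,3),0).astype(float)
# block left/right edges vs rows in camera image: widths tell depth
ax=r.apply([1,0,0]);ay=r.apply([0,1,0])
for a in(-50,-23,0,23,50):
    P=p+ax*(122+a);P[2]=p[2]-8.6+16
    x,y=proj(c,[P])[0].round().astype(int)
    if not(0<=y<480):print(a,"out",y);continue
    row=g[y];m=np.where(row<75)[0];m=m[(m>x-260)&(m<x+260)]
    w=m[-1]-m[0];print(a,y,m[0],m[-1],w,plane(c,[(m[0],y),(m[-1],y)],P[2])[:,:2].round(1).tolist())
cv2.imwrite("pics/t.png",c["img"][:,:,::-1])
E
python3 tilt.py
```

```text
[ 508.5 -147.8  125.9] [[0.0161, 0.9999, -0.0007], [0.9999, -0.0161, 0.0004], [0.0004, -0.0007, -1.0]]
-50 124 86 462 376 [[428.9, -74.0], [558.0, -76.3]]
-23 38 170 468 298 [[461.2, -47.8], [557.9, -49.4]]
0 out -43
23 out -131
50 out -243
```

```bash
cat > lv.py <<'E'
from h import *
import sys
p,r=pose();z=p[2]-8.6+48
ax=r.apply([1,0,0]);ay=r.apply([0,1,0])
K=np.array([p+ax*(122+a)-ay*b for a,b in((46,-27),(46,27),(0,-27),(0,27),(-46,27))]);K[:,2]=z
a=ctrl.capture("scene");b=ctrl.capture("side")
ha=hexes(a,proj(a,K),6,85);hb=hexes(b,proj(b,K),6,85)
print((ha[:,:2]-proj(a,K)).round(1).tolist(),ha[:,2]);print((hb[:,:2]-proj(b,K)).round(1).tolist(),hb[:,2])
print(K.round(0).tolist());print(tri(a,ha[:,:2],b,hb[:,:2]).round(1))
E
python3 lv.py
```

```text
[[0.1, -0.5], [-1.6, 1.2], [-0.0, -0.7], [-1.4, 1.9], [-0.3, 2.4]] [134.  63. 144.  61.  51.]
[[0.4, 1.4], [0.3, 3.1], [0.3, 0.4], [3.0, 1.1], [0.4, -0.6]] [139.  27. 169.  86. 147.]
[[538.0, 20.0, 165.0], [484.0, 21.0, 165.0], [537.0, -26.0, 165.0], [483.0, -25.0, 165.0], [483.0, -71.0, 165.0]]
[[ 5.374e+02  1.640e+01  1.637e+02  2.500e+00]
 [ 4.842e+02  1.570e+01  1.592e+02  5.000e-01]
 [ 5.372e+02 -2.810e+01  1.656e+02  1.300e+00]
 [ 4.890e+02 -2.480e+01  1.617e+02  3.800e+00]
 [ 4.853e+02 -6.630e+01  1.631e+02  1.800e+00]]
```

```bash
python3 - <<'E'
from h import *
a=ctrl.capture("scene");print(plane(a,[(237,335),(220,325),(255,335)],0).round(0),plane(a,[(232,272)],170).round(0))
E
```

```text
[[801. -12.   0.]
 [824. -55.   0.]
 [768.   5.   0.]] [[797.  -8. 170.]]
```

Call:
step_arm(increments=[[[0,0,-0.2],[0,0,0],10],[[1,0.5,-0.4],[0,0,-0.8],10],[[2.4,1.3,-0.4],[0,0,-1.7],10],[[4,2.2,-0.4],[0,0,-2.8],10],[[5.6,3.1,-0.4],[0,0,-3.8],10],[[7.2,4,-0.4],[0,0,-4.8],10],[[8.4,4.6,-0.4],[0,0,-5.6],10],[[8.8,4.8,-0.4],[0,0,-6],10]])

```text
time_s: 38.17
eef_pos: [558.4, -59.8, 130.2]
ee_rot: [-0.0, 0.675, 0.738, -0.0]
force: [-0.5, 0.6, -4.4]
grip_width: 0.237
grip_force: 107.7
```

```bash
cat > go.py <<'E'
import sys
from h import *
O=np.array([555.0,288.0]);th=.181
X=np.array([-np.sin(th),np.cos(th)]);Y=np.array([-X[1],X[0]])
def rp(P): d=np.asarray(P)[:2]-O; return np.array([d@X,d@Y])
p,r=pose();m=r.as_matrix();print("tcp",p.round(1),"yaw",round(np.arctan2(-m[0,0],m[1,0]),4),"tilt",m[2,:2].round(4),"rack xy",rp(p).round(1),"tray x",(rp(p)[0]+122).round(1))
if len(sys.argv)>1:
    tx,z=float(sys.argv[1]),float(sys.argv[2]);t=O+X*(tx-122);d=np.r_[t-p[:2],z-p[2]]
    turn=-(th-np.arctan2(-m[0,0],m[1,0]))
    print("shift",(r.inv().apply(d)/10).round(2),"turn",np.degrees(turn).round(2))
E
python3 go.py -150 130
```

```text
tcp [558.4 -59.8 130.2] yaw 0.0901 tilt [ 0.     -0.0002] rack xy [-342.7   59.3] tray x -220.7
shift [7.58 5.26 0.02] turn -5.21
```

Call:
step_arm(increments=[[[0.8,0.6,0],[0,0,-0.6],10],[[2,1.4,0],[0,0,-1.4],10],[[3.4,2.4,0],[0,0,-2.4],10],[[4.9,3.4,0],[0,0,-3.4],10],[[6.2,4.3,0],[0,0,-4.3],10],[[7.2,5,0],[0,0,-5],10],[[7.6,5.3,0],[0,0,-5.2],10],[[7.6,5.3,0],[0,0,-5.2],10]])

```text
time_s: 39.17
eef_pos: [604.2, 19.8, 130.2]
ee_rot: [-0.0, 0.641, 0.768, -0.0]
force: [0.2, -0.4, -3.1]
grip_width: 0.239
grip_force: 107.7
```

```bash
python3 go.py -60 130; python3 - <<'E'
from h import *
import sys
sys.argv=["x"]
c=ctrl.capture("wrist");g=cv2.cvtColor(c["img"],cv2.COLOR_RGB2GRAY)
# rack front posts foot/top visibility, expected pixels at z=200
O=np.array([555.,288.]);th=.181;X=np.array([-np.sin(th),np.cos(th)]);Y=np.array([-X[1],X[0]])
for y in(86,-86):
  P=O-48*X+y*Y; print(proj(c,[[*P,200],[*P,120],[*P,0]]).round(0).tolist())
for n in("side","scene"):
  a=ctrl.capture(n);p,r=pose()
  # tray far corners predicted
  ax=r.apply([1,0,0])[:2];ay=r.apply([0,1,0])[:2]
  C=[[*(p[:2]+ax*197+s*75*ay),p[2]-8.6] for s in(1,-1)]
  print(n,proj(a,C).round(1).tolist(), "ledge tips",proj(a,[[*(O-55*X+s*70*Y),112] for s in(1,-1)]).round(1).tolist())
E
python3 lv.py
```

```text
tcp [604.2  19.8 130.2] yaw 0.1795 tilt [-0.0001 -0.0002] rack xy [-2.727e+02 -1.000e-01] tray x -150.7
shift [ 9.07 -0.02  0.02] turn -0.08
[[502.0, 586.0], [36.0, -387.0], [176.0, -135.0]]
[[164.0, 551.0], [601.0, -388.0], [464.0, -136.0]]
side [[318.0, 189.3], [269.2, 198.8]] ledge tips [[268.5, 198.0], [313.5, 189.2]]
scene [[365.9, 346.6], [426.7, 309.7]] ledge tips [[432.7, 321.1], [376.2, 356.7]]
[[-0.2, -0.1], [-1.3, 1.5], [-0.3, -0.0], [-1.2, 2.2], [-0.5, 2.3]] [159.  79. 145.  74.  66.]
[[1.3, -0.0], [-0.5, 0.5], [0.3, 0.3], [2.7, 1.2], [1.1, -1.1]] [107. 136. 169.  60. 118.]
[[601.0, 189.0, 170.0], [548.0, 180.0, 170.0], [609.0, 144.0, 170.0], [556.0, 135.0, 170.0], [564.0, 89.0, 170.0]]
[[6.030e+02 1.894e+02 1.702e+02 3.100e+00]
 [5.481e+02 1.801e+02 1.673e+02 3.800e+00]
 [6.093e+02 1.434e+02 1.692e+02 5.000e-01]
 [5.612e+02 1.353e+02 1.660e+02 4.600e+00]
 [5.680e+02 9.460e+01 1.694e+02 3.000e-01]]
```

The tray is level and lined up. I'll slide it in gently and watch the force.

Call:
step_arm(increments=[[[0.5,0,0],[0,0,0],10],[[1.3,0,0],[0,0,0],10],[[2.2,0,0],[0,0,0],10],[[3.1,0,0],[0,0,0],10],[[4,0,0],[0,0,0],10],[[4.7,0,0],[0,0,0],10],[[5,0,0],[0,0,0],10],[[5,0,0],[0,0,0],10]])

```text
time_s: 40.42
eef_pos: [595.2, 69.0, 130.3]
ee_rot: [0.0, 0.641, 0.768, -0.0]
force: [0.0, -0.7, -3.3]
grip_width: 0.235
grip_force: 107.7
```

```bash
python3 go.py -20 126; python3 lv.py
```

```text
tcp [595.2  69.  130.3] yaw 0.1795 tilt [-0.0001  0.    ] rack xy [-2.227e+02 -2.000e-01] tray x -100.7
shift [ 8.07 -0.03  0.43] turn -0.09
[[-3.0, 3.7], [0.3, 0.2], [0.1, -0.3], [-1.0, 2.3], [-0.7, 2.2]] [ 57. 159. 165.  84.  72.]
[[0.9, 0.2], [0.0, -0.5], [0.1, -0.4], [2.7, 1.7], [1.8, -0.3]] [134. 113. 169.  62. 119.]
[[592.0, 239.0, 170.0], [539.0, 229.0, 170.0], [600.0, 194.0, 170.0], [547.0, 184.0, 170.0], [555.0, 139.0, 170.0]]
[[5.968e+02 2.417e+02 1.665e+02 4.000e+00]
 [5.391e+02 2.309e+02 1.706e+02 3.000e-01]
 [6.002e+02 1.942e+02 1.709e+02 2.000e-01]
 [5.517e+02 1.842e+02 1.650e+02 5.600e+00]
 [5.599e+02 1.424e+02 1.685e+02 1.900e+00]]
```

Rear edge is inside without contact. Continuing to x ≈ -20.

Call:
step_arm(increments=[[[0.5,0,0],[0,0,0],10],[[1.5,0,0],[0,0,0],10],[[2.7,0,0],[0,0,0],10],[[4,0,0],[0,0,0],10],[[5.3,0,0],[0,0,0],10],[[6.5,0,0],[0,0,0],10],[[7.4,0,0],[0,0,0],10],[[7.8,0,0],[0,0,0],10]])

```text
time_s: 41.52
eef_pos: [581.2, 146.3, 130.3]
ee_rot: [0.0, 0.641, 0.768, -0.0]
force: [0.2, -0.1, -3.4]
grip_width: 0.238
grip_force: 107.7
```

Call:
step_arm(increments=[[[0,0,0.2],[0,0,0],10],[[0,0,0.4],[0,0,0],10],[[0,0,0.6],[0,0,0],10],[[0,0,0.6],[0,0,0],10]])

```text
time_s: 42.02
eef_pos: [581.3, 145.5, 124.1]
ee_rot: [-0.0, 0.641, 0.767, -0.0]
force: [-0.5, -0.0, -3.3]
grip_width: 0.234
grip_force: 107.7
```

```bash
python3 go.py 0 120.6
```

```text
tcp [581.3 145.5 124.1] yaw 0.1791 tilt [ 0.     -0.0004] rack xy [-144.9   -0.2] tray x -22.9
shift [ 2.29 -0.02  0.35] turn -0.11
```

Call:
step_arm(increments=[[[0,0,0.1],[0,0,0],10],[[0,0,0.2],[0,0,0],10],[[0,0,0.3],[0,0,0],10],[[0,0,0.3],[0,0,0],10]])

```text
time_s: 42.52
eef_pos: [581.4, 145.7, 121.4]
ee_rot: [0.0, 0.641, 0.768, 0.0]
force: [-0.3, -0.5, -2.1]
grip_width: 0.238
grip_force: 107.9
```

Call:
step_arm(increments=[[[0.3,0,0],[0,0,0],10],[[0.7,0,0],[0,0,0],10],[[1.1,0,0],[0,0,0],10],[[1.5,0,0],[0,0,0],10],[[1.7,0,0],[0,0,0],10],[[1.7,0,0],[0,0,0],10]])

```text
time_s: 43.28
eef_pos: [578.2, 162.7, 121.3]
ee_rot: [-0.0, 0.641, 0.768, 0.0]
force: [0.6, 1.6, -2.4]
grip_width: 0.236
grip_force: 107.8
```

Call:
step_arm(increments=[[[0.1,0,0],[0,0,0],10],[[0.2,0,0],[0,0,0],10],[[0.3,0,0],[0,0,0],10],[[0.3,0,0],[0,0,0],10]])

```text
time_s: 43.78
eef_pos: [577.7, 165.5, 121.3]
ee_rot: [-0.0, 0.641, 0.768, 0.0]
force: [0.9, 0.8, -2.7]
grip_width: 0.235
grip_force: 107.8
```

```bash
python3 go.py 0 120.6
```

```text
tcp [577.7 165.5 121.3] yaw 0.1793 tilt [0.0002 0.    ] rack xy [-124.6   -0.3] tray x -2.6
shift [ 0.26 -0.03  0.07] turn -0.1
```

Call:
step_arm(increments=[[[0.1,0,0],[0,0,0],10],[[0.2,0,0],[0,0,0],10],[[0.3,0,0],[0,0,0],10],[[0.3,0,0],[0,0,0],10]])

```text
time_s: 44.28
eef_pos: [577.4, 166.3, 121.5]
ee_rot: [0.001, 0.641, 0.767, -0.001]
force: [-1.1, -12.3, -0.4]
grip_width: 0.236
grip_force: 108.1
```

Rear stop reached, with 12 N of contact at the expected depth. Lowering the last millimetre and releasing.

Call:
step_arm(increments=[[[-0.1,0,0.1],[0,0,0],10],[[-0.1,0,0.1],[0,0,0],10]], squeeze=60)

```text
time_s: 44.52
eef_pos: [577.4, 166.2, 120.8]
ee_rot: [0.0, 0.641, 0.767, -0.001]
force: [-1.9, -7.7, 1.8]
grip_width: 0.232
grip_force: 108.3
```

Call:
step_arm(increments=[[[0,0,0],[0,0,0],40],[[0,0,0],[0,0,0],50],[[0,0,0],[0,0,0],55],[[0,0,0],[0,0,0],55]])

```text
time_s: 45.02
eef_pos: [577.4, 167.5, 120.3]
ee_rot: [-0.0, 0.641, 0.768, 0.0]
force: [0.6, 0.2, 0.1]
grip_width: 0.551
grip_force: 0.0
```

Call:
step_arm(increments=[[[0,0,-1],[0,0,0],55],[[-1,0,-4],[0,0,0],55],[[-4,0,-8],[0,0,0],55],[[-9,0,-12],[0,0,0],55],[[-14,0,-16],[0,0,0],55],[[-16,0,-18],[0,0,0],55],[[-16,0,-18],[0,0,0],55]])

```text
time_s: 45.9
eef_pos: [606.4, 8.5, 302.2]
ee_rot: [0.002, 0.642, 0.767, 0.001]
force: [0.4, 0.2, -0.6]
grip_width: 0.549
grip_force: 0.0
```

```bash
python3 - <<'E'
from h import *
O=np.array([555.,288.]);th=.181;X=np.array([-np.sin(th),np.cos(th)]);Y=np.array([-X[1],X[0]])
c=ctrl.capture("wrist");b=ctrl.capture("side");a=ctrl.capture("scene")
p,r=pose();print(p.round(1))
# handle outer end top edge at tray x=-149, z=112+34, in wrist view
P=np.array([[*(O-149*X+s*11*Y),146] for s in(1,-1)]);q=proj(c,P);print(q.round(1).tolist())
g=cv2.GaussianBlur(cv2.cvtColor(c["img"],cv2.COLOR_RGB2GRAY),(3,3),0)
x0,y0=q.min(0).astype(int)-40;x1,y1=q.max(0).astype(int)+40
m=(g[max(y0-40,0):y1,max(x0,0):x1]<60).astype(np.uint8);n,l,st,ce=cv2.connectedComponentsWithStats(m)
for k in range(1,n):
    if st[k,4]>300:
        ys,xs=np.where(l==k);xs=xs+max(x0,0);ys=ys+max(y0-40,0)
        W=plane(c,np.c_[xs,ys],146)[:,:2]-O;rx,ry=W@X,W@Y
        print(st[k],"rack x",rx.min().round(1),"y",np.percentile(ry,[2,50,98]).round(1), [np.round((ry[(rx>t)&(rx<t+6)].min()+ry[(rx>t)&(rx<t+6)].max())/2,1) for t in(-145,-130,-115) if ((rx>t)&(rx<t+6)).any()])
K=np.array([[*(O+u*X+v*Y),160] for u,v in((46,27),(46,-27),(0,27),(0,-27),(-46,27))])
for n,cam in(("side",b),("scene",a)):
    h=hexes(cam,proj(cam,K),6,85);print(n,(h[:,:2]-proj(cam,K)).round(1).tolist(),h[:,2])
cv2.imwrite("pics/f.png",c["img"][:,:,::-1])
E
```

```text
[605.5  10.9 299.4]
[[303.5, 36.5], [334.2, 36.4]]
[  42    0   31   49 1455] rack x -156.7 y [-11.5  -0.9   9.1] [np.float64(-1.2), np.float64(-0.9)]
side [[0.6, 3.4], [0.0, -0.4], [0.6, -1.4], [0.6, 0.2], [0.9, -1.7]] [ 92. 130. 128.  54.  99.]
scene [[0.5, -0.4], [0.3, 2.2], [-0.3, 0.5], [-2.0, 1.8], [-0.2, 0.1]] [125.  84. 169.  81. 169.]
```

```bash
python3 -c "
from rig import ctrl
print(ctrl.finish_job())"
```

```text
the job is handed in; nothing more can be done
None
```

I handed the job in at about 46 s; the hand-in returned no verdict. All five grey keys are in tray pockets, and the tray is home against the rear stop on the free middle rail pair; I left the yellow key, the file boxes and everything else where they were.

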